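Leak-check a dropper bottle on its side and pack it in a tuck-tab box

ROBOT

A 6-joint arm with a two-finger parallel gripper is mounted at the origin on the work surface; the furniture and walls round the work are solid. World frame = base frame: x ahead of the robot, y to its left, z up, the work surface at z = 0. Lengths are in m, angles in rad, forces in N, time in s.
With the tool pointing down it reaches from about 0.3 to 0.85 m from the base axis. Payload 4.2 kg.
Tool frame: the origin (TCP) lies midway between the tips of the shut fingers; the grasp point (between the pads) lies arm.grasp_offset behind it (arm.grasp_offset is the distance from the TCP to the grasp point, in m); z points along the fingers, y is the line along which they close (so a half turn about z gives the same grasp; the last joint's range is limited). The gripper opens to 91 mm and grips with 3 to 60 N. Pads are 32 mm wide; open, the fingers measure 118 mm over their backs; the gripper's body (76 mm by 178 mm) begins 60 mm behind the grasp point.
Start: joints at [1.323, 0.32, 1.565, -0, 1.257, -0.02], TCP at [0.13, 0.56, 0.214] pointing down, gripper open.
Joint ranges: [-3.11, 3.11], [-0.84, 2.01], [0.21, 2.61], [-1.34, 4.49], [0.05, 2.63], [-2.56, 2.56]. Speed limits (rad/s): [2.57, 2.57, 3.14, 3.14, 3.14, 3.14].

INTERFACE

Orientations are given as a unit quaternion [w, x, y, z].
In Python, from station import arm, eyes gives the robot as it stands.
- The arm moves only by the tool arm_command, never from a script. Its argument "targets" is a list that holds one entry, the list of rows, each a list of 7 numbers: the closure, from 0 (fully open) to 1 (shut), then the shift along the tool's x, y, z in mm, then the turn, a rotation vector about the tool's x, y, z in degrees. A call has exactly 8 rows; each row is the pose to reach, as a shift and turn from the pose commanded when the call began, along the tool's axes at that moment; what a row does not reach only later rows make up. A row lasts 1/12 s, in which the tool goes at most 41.7 mm and 7.16 degrees, less where a joint would pass 70% of its speed; a pose out of reach is approached as far as the arm can. A call with a gripper value outside its range is refused whole. The fingers move at their own pace and stop on an object; "newtons" is the grip in N (left out, the last holds). Time passes only in rows, so rows that repeat a pose let the fingers close, or fill a call up. It gives the time, the measured TCP pose, the force, the opening and the grip force at its end, in the units of the state.
- arm.state(): the state, without advancing time (a new reading comes with each control period).
- eyes.capture(name): name is "side" or "top"; returns the picture (480x640x3 uint8, red, green, blue); there is no depth.
- eyes.calibration(name): a dict with "camera_matrix" (3x3 intrinsics, pixels), "rvec" (rotation vector, rad) and "tvec" (3), from world to camera coordinates, as OpenCV has them. Camera axes: x right, y down, z forward; pixel columns grow to the right and rows downward; lengths in m; the calibration is good to about 2 mm. A picture is of the moment at which its call begins. calibration takes no time and is no camera call.
- arm.finish_job(): hands the job in; it is judged then, once.
The state is a dict: "time": time; "qpos": joint angles; "qvel": joint speeds; "tau": joint torques, N m; "position": TCP position; "orientation": TCP orientation; "wrist_force": force on the tool from outside, world axes, zero at the start; "torque": the same for the moment, N m; "finger_gap": finger opening in m; "finger_force": force on a finger pad.
Only numpy, scipy, OpenCV 4.12 (cv2) and the standard library are available. Lean on these libraries where they do the work, as an engineer would, in place of code of your own. Each camera call takes 0.05 s, during which the arm holds its last target. There are 200 camera calls.

TASK

Lay the standing brown dropper bottle on its side along the two rods of the small bench rest and let go of it there for a good second to see that it does not drip. Then take it again from above, lay it along the two rods inside the blue box, and swing the box's lid over and press it gently at its front edge until the yellow tab has snapped behind the front rim and the lid stays shut by itself. Set the bottle down without dropping it, do not force the box, and leave the sanding block and the wood stop where they are.

Things in the scene. Friction and masses are not known exactly. Their poses are not given: they have to be found in the camera images.
- bottle: brown dropper bottle, 102 mm tall, about 0.07 kg, standing at the start. Origin: centre of its underside; z runs up through the cap. Plain round body 32 mm across from the foot to 58 mm up, then a shoulder, a neck 24 mm across up to 77 mm and a black dropper 13 mm across to the top
- bottle_mid (a point): point on the bottle's axis 30 mm above its underside, the middle of its plain round body
- rest: small rest fixed to the bench: dark base plate 70 x 95 x 6 mm, two steel rods (5 mm thick, 90 mm long) on grey end blocks. Origin: centre of its underside; the rods run along its y (roughly world y) at x = +-10.5 mm, 27 mm up. Rods and blocks are only 26 mm wide: fingers pass down outside them. A bottle lying on the rods, either way round, has its axis 42 mm above the bench
- rest_seat (a point): middle of the rest, 42 mm above the bench: the middle of the bottle's round body comes here, within 30 mm along the rods
- box: blue folding box fixed to the bench, 130 (x) x 136 (y) x 68 mm high, walls and floor 5 mm. Origin: centre of its underside; z up; x points from the front (tab) wall to the hinge wall, which lies to the robot's left. The walls stand 26 mm above the axis of a bottle lying inside, so a hand inside must point nearly straight down
- box_seat (a point): middle of the box, 42 mm above the bench, on the axis of a bottle lying on the two inner rods. These rods are like those of the rest, 120 mm long, along the box's y at x = +-10.5 mm; the inside is 126 mm long there, so the 102 mm bottle, centred here, has 12 mm to spare at each end
- lid (a joint): lid angle, rad: 0 shut, 1.57 upright, open at 1.9 to 2.2 at the start, limit 2.4. The springy fold pushes it open again (0.2 N m when shut, none at 2.0). Near 0.1 rad the tab meets the bead of the front rim; about 8 N at the front edge makes it snap past, then the lid stays at 0 to 0.02. Let go before that, it springs open
- lid_hinge (a point): middle of the hinge line, at the top of the hinge-side wall (64 mm from the box's centre, 68 mm up)
- lid_front (a point): middle of the lid's front edge on its outer face, 128 mm from the hinge line. The lid is 130 mm long, 136 mm wide, 4 mm thick; a springy yellow tab 16 mm long and 58 mm wide stands on the inner face near this edge. With the lid shut this point is 72 mm above the bench, over the front wall
- sanding_block: brown sanding block, 63 x 101 x 34 mm, origin at the centre of its underside; bystander
- wood_stop: pale wooden block, 35 x 90 x 18 mm, origin at the centre of its underside; bystander
Not all that is in view belongs to the job. What is meant by the bottle is not turquoise, and is the larger of those in its own colour.

How it is judged:
On the way, in this order (a step that is already met when the one before it is completed fails the run):
1. the bottle lies on its side on the rods of the bench rest, let go and still, for a second (angle between bottle's own z axis and vertical between 1.47 and 1.67 rad and x of bottle_mid in the frame of rest between -0.006 and 0.006 m and z of bottle_mid in the frame of rest between 0.036 and 0.047 m and y of bottle_mid in the frame of rest between -0.03 and 0.03 m and contact force between the fingers and bottle below 0.05 N and linear speed of bottle below 0.05 m/s), for 0.8 s.
2. the bottle lies on its side on the rods inside the box, let go and still, the lid not yet shut (angle between bottle's own z axis and vertical between 1.47 and 1.67 rad and x of bottle_mid in the frame of box between -0.006 and 0.006 m and z of bottle_mid in the frame of box between 0.036 and 0.047 m and y of bottle_mid in the frame of box between -0.045 and 0.045 m and angle between the z axis of bottle and the y axis of box, either way round below 0.12 rad and contact force between the fingers and bottle below 0.05 N and linear speed of bottle below 0.05 m/s and value of joint lid above 0.3 rad), for 0.2 s.
At the end, for the whole second after the job is handed in: the bottle lies at rest along the two rods inside the box (axis level and along the rods within about 0.1 rad, over the middle of the rods within 6 mm), and the lid is snapped shut (lid angle under 0.035 rad) and stays so untouched (angle between bottle's own z axis and vertical between 1.47 and 1.67 rad and x of bottle_mid in the frame of box between -0.006 and 0.006 m and z of bottle_mid in the frame of box between 0.036 and 0.047 m and y of bottle_mid in the frame of box between -0.045 and 0.045 m and angle between the z axis of bottle and the y axis of box, either way round below 0.12 rad and value of joint lid below 0.035 rad and linear speed of bottle below 0.05 m/s).
It fails at once if the sanding block is pushed more than 30 mm (distance of sanding_block from where it was at the start of the episode above 0.03 m).
It fails at once if the wood stop is pushed more than 30 mm (distance of wood_stop from where it was at the start of the episode above 0.03 m).
It fails at once if the box or its lid is forced (more than 45 N) (contact force between any of the arm, the fingers and box above 45 N).
It fails at once if the bottle is dropped or knocked over (it moves faster than 0.6 m/s while no finger holds it) (linear speed of bottle above 0.6 m/s and contact force between the fingers and bottle below 0.05 N).
It also fails if it takes over 61 s, if anything falls off the work surface, if the arm or the gripper's body presses on something with over 40 N, if the wrist force passes 120 N, or if a joint passes its speed limit or range.

## Working session

There is one attempt and no reset: what is moved stays moved. The work goes in short steps, Python scripts to look and compute and a tool call to move; the robot and the scene stay as the last step left them, time stands still between calls to the robot, and variables do not carry over. Pictures are saved under pics/ and viewed, at most 10 in all, crops included, and the job is handed in when it is done.

Besides the shell and the picture viewer there is one more tool, called after "Request:" by a JSON object that holds its "op" and its "data". arm_command: Moves the arm, as the interface text tells. Its arguments: {"type":"object","properties":{"targets":{"type":"array"},"newtons":{"type":"number"}},"required":["targets"]}

```bash
ls; mkdir -p pics
python3 - <<'E'
from station import arm, eyes
import cv2,numpy as np
for n in("side","top"):
    im=eyes.capture(n); cv2.imwrite(f"pics/{n}0.png",im[:,:,::-1])
    c=eyes.calibration(n); R=cv2.Rodrigues(np.array(c["rvec"]))[0]
    print(n,np.round(c["camera_matrix"],1).tolist(),np.round(-R.T@np.array(c["tvec"]).ravel(),3),np.round(R[2],2))
print(arm.state(),arm.grasp_offset)
E
```

```text
pics
side [[450.0, 0.0, 320.7], [0.0, 450.0, 242.1], [0.0, 0.0, 1.0]] [ 0.071 -0.761  0.714] [ 0.34  0.7  -0.63]
top [[444.0, 0.0, 322.6], [0.0, 444.0, 240.3], [0.0, 0.0, 1.0]] [ 0.315 -0.053  1.033] [ 0.1  -0.02 -0.99]
{'time': 0.1, 'qpos': array([ 1.32300911e+00,  3.20204923e-01,  1.56555544e+00, -3.90863406e-06,
        1.25741659e+00, -2.00128028e-02]), 'qvel': array([-0.00141736, -0.00253697, -0.00393966,  0.00058909, -0.00120387,
        0.00082207]), 'tau': array([-5.64363418e-04, -4.13338244e+01, -2.32511133e+01,  7.28445640e-02,
        4.21470590e-02, -6.22978951e-05]), 'position': array([0.12973532, 0.55969987, 0.21321822]), 'orientation': array([-1.03910322e-04,  1.13640538e-01,  9.93521616e-01, -7.85308336e-04]), 'wrist_force': array([-0.6838028 , -0.4668755 ,  0.62343116]), 'torque': array([ 0.00506756,  0.01785177, -0.01146427]), 'finger_force': 0.0, 'finger_gap': 0.09102356111999242} 0.0188
```

View pics/top0.png

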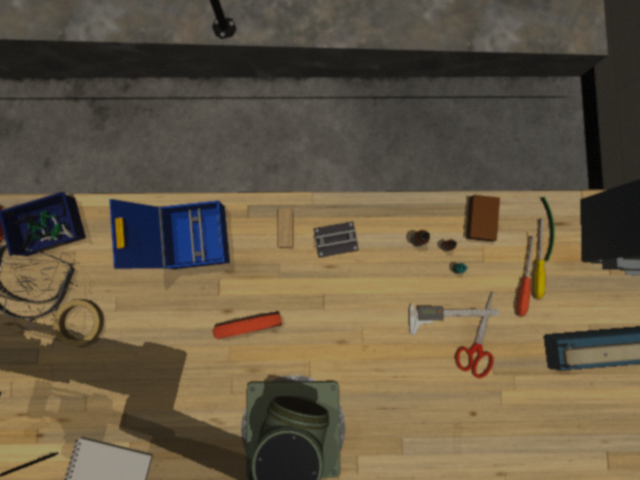

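View pics/side0.png

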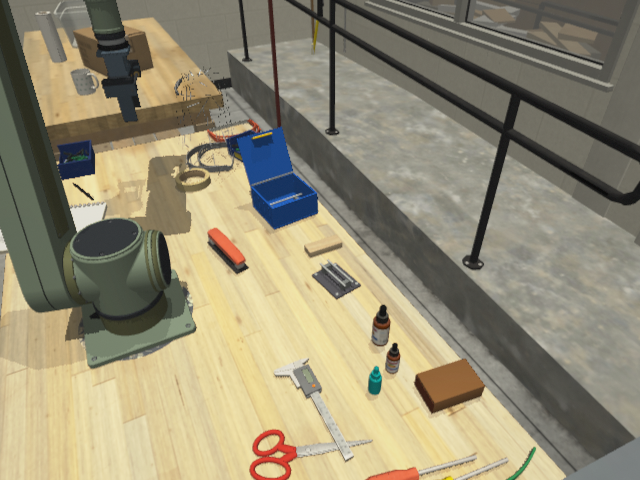

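```bash
cat > show.py <<'E'
import cv2,numpy as np
def crop(n,x0,y0,w,h,s):
    c=cv2.resize(cv2.imread(f"pics/{n}.png")[y0:y0+h,x0:x0+w],None,fx=s,fy=s,interpolation=cv2.INTER_CUBIC)
    c=cv2.convertScaleAbs(c,alpha=1.5,beta=10)
    for k in range(0,w,10):
        cv2.line(c,(k*s,0),(k*s,6),(0,255,255),1); 
        if k%20==0: cv2.putText(c,str(x0+k),(k*s+2,14),0,.38,(0,255,255),1)
    for k in range(0,h,10):
        cv2.line(c,(0,k*s),(6,k*s),(0,255,255),1)
        if k: cv2.putText(c,str(y0+k),(8,k*s+4),0,.38,(0,255,255),1)
    return c
E
python3 - <<'E'
from show import *
cv2.imwrite("pics/a.png",np.vstack([crop("top0",305,210,160,60,5),np.hstack([crop("side0",310,250,50,60,5),crop("side0",360,300,55,60,5),np.zeros((300,275,3),np.uint8)])]))
cv2.imwrite("pics/b.png",np.hstack([crop("top0",105,190,130,90,4)[:,:],crop("side0",232,120,70,90,4)[:,:]])[:, :800])
E
```

```text
(no output)
```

View pics/a.png

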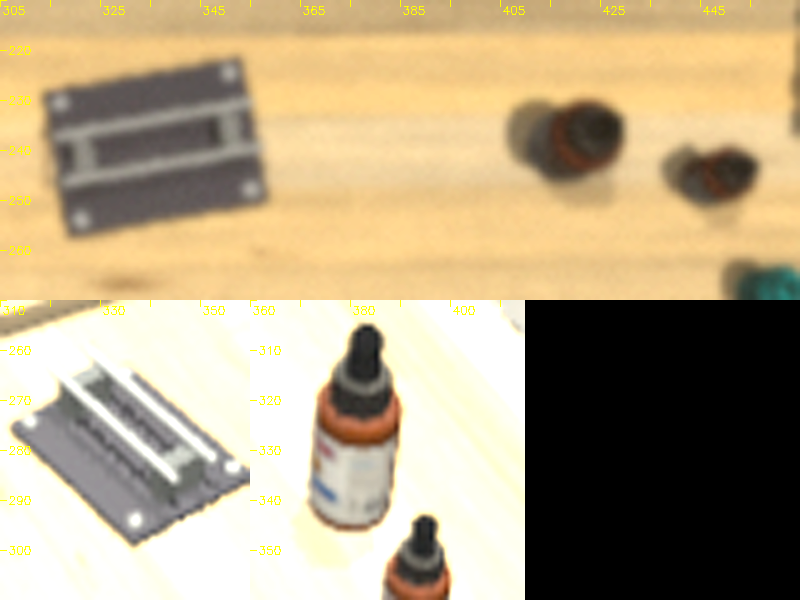

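View pics/b.png

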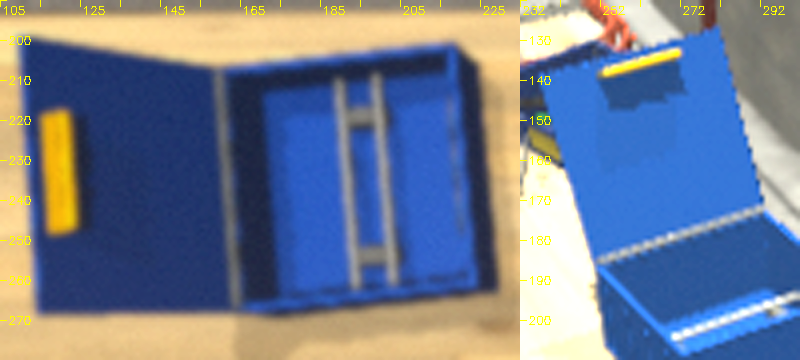

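```bash
cat > geo.py <<'E'
from station import arm, eyes
import cv2,numpy as np
from scipy.optimize import least_squares
C={n:eyes.calibration(n) for n in("side","top")}
def proj(n,P):
    c=C[n]; return cv2.projectPoints(np.array(P,float).reshape(-1,3),np.array(c["rvec"]),np.array(c["tvec"]),np.array(c["camera_matrix"]),None)[0][:,0]
def tri(ps,pt):
    f=lambda p:np.r_[proj("side",p)[0]-ps,proj("top",p)[0]-pt]
    r=least_squares(f,[.5,0,.03]); return r.x,np.abs(r.fun).max()
def W(p,L):
    x,y,a=p; L=np.array(L,float); c,s=np.cos(a),np.sin(a)
    return np.c_[x+c*L[:,0]-s*L[:,1],y+s*L[:,0]+c*L[:,1],L[:,2]]
def fit(obs,p0):
    def f(p): return np.concatenate([(proj(n,W(p,[l]))[0]-px) for n,l,px in obs])
    r=least_squares(f,p0,loss="soft_l1"); return r.x,np.round(f(r.x).reshape(-1,2),1)
E
python3 - <<'E'
from geo import *
np.set_printoptions(suppress=True,precision=4)
print("rod ends",[tri(*q) for q in [((322,266),(318,246.5)),((345,286),(356.5,239.5)),((329,262.5),(316,237)),((352.5,281.5),(355,230.5))]])
print("bottle top",tri((382.5,304.5),(424.5,236)))
print("hinge",[tri(*q) for q in [((252,185),(164.2,266.2)),((293.2,172),(159.8,207))]])
T,S="top","side"
o=[(T,(.035,.0475,.006),(313.5,228.5)),(T,(.035,-.0475,.006),(353,221.5)),(T,(-.035,-.0475,.006),(358.5,250)),(T,(-.035,.0475,.006),(319,257)),
(T,(.0105,.045,.029),(316,237)),(T,(.0105,-.045,.029),(355,230.5)),(T,(-.0105,.045,.029),(318,246.5)),(T,(-.0105,-.045,.029),(356.5,239.5)),
(S,(-.0105,.045,.029),(322,266)),(S,(-.0105,-.045,.029),(345,286)),(S,(.0105,.045,.029),(329,262.5)),(S,(.0105,-.045,.029),(352.5,281.5)),(S,(-.035,-.0475,.006),(337,299)),(S,(-.035,.0475,.006),(312,275.5))]
print("rest",*fit(o,[.5,0,.0]))
# box local x->hinge(+Y), y -> -X  : yaw ~ +90deg
o=[(T,(.0105,-.06,.029),(190,209.5)),(T,(.0105,.06,.029),(194.2,262)),(T,(-.0105,-.06,.029),(199,208.2)),(T,(-.0105,.06,.029),(203.2,261.2)),
(T,(.064,-.068,.068),(159.8,207)),(T,(.064,.068,.068),(164.2,266.2)),(S,(.064,-.068,.068),(293.2,172)),(S,(.064,.068,.068),(252,185)),(S,(-.065,.068,.068),(274,207.5))]
print("box",*fit(o,[.5,.3,1.57]))
o=[(T,(0,0,.102),(424.5,236)),(S,(0,0,.102),(382.7,306)),(S,(0,0,.0),(379.5,342.5))]
print("bottle",*fit(o,[.5,-.2,0]))
E
```

```text
rod ends [(array([ 0.4068, -0.0614,  0.02  ]), np.float64(1.0347725098756655)), (array([ 0.4203, -0.1491,  0.0259]), np.float64(0.5225539116369191)), (array([ 0.4281, -0.0568,  0.0186]), np.float64(0.707778376887461)), (array([ 0.4408, -0.1459,  0.0277]), np.float64(0.5113552755817636))]
bottle top (array([ 0.4205, -0.2881,  0.0983]), np.float64(1.3088849406829297))
hinge [(array([0.3617, 0.2714, 0.0706]), np.float64(0.5155277065089763)), (array([0.4908, 0.2846, 0.0693]), np.float64(0.2504092007411032))]
rest [ 0.4229 -0.104   0.1712] [[ 0.3 -0.5]
 [ 0.7 -0.8]
 [ 0.9  0.1]
 [ 0.2  0.4]
 [ 0.8 -0. ]
 [ 0.6 -0.6]
 [ 0.4 -0.5]
 [ 0.8 -0.6]
 [-1.8 -2.5]
 [-0.3 -0.6]
 [-1.5 -2.6]
 [-0.3 -0.2]
 [-0.6 -0.6]
 [-0.9 -0.8]]
box [0.4332 0.2148 1.6736] [[-0.5 -0.2]
 [-0.2 -0.4]
 [-0.2  0.1]
 [ 0.2 -0.7]
 [-0.1 -1.7]
 [ 0.4  0.9]
 [ 0.8  0. ]
 [-1.4  1.1]
 [-1.4  0.9]]
bottle [ 0.4186 -0.2946  0.    ] [[ 4.1 -0.6]
 [-0.3  0. ]
 [-0.7 -0.9]]
```

Run:
```python
from geo import *
from show import *
np.set_printoptions(suppress=True,precision=4)
T,S="top","side"
o=[(T,(0,0,.102),(425.5,236)),(S,(0,0,.102),(383.4,306)),(S,(0,0,.0),(379.8,340.6))]
b,r=fit(o,[.42,-.29,0]); print("bottle",b,r)
print(tri((383.4,306),(425.5,236)))
rest=[.4229,-.104,.1712]; box=[.4332,.2148,1.6736]
t=np.linspace(0,2*np.pi,40)
prof=[(.016,0),(.016,.058),(.012,.066),(.012,.077),(.0065,.08),(.0065,.102)]
s=4; ims={}
for n in("top0","side0"):
    im=cv2.convertScaleAbs(cv2.resize(cv2.imread(f"pics/{n}.png"),None,fx=s,fy=s,interpolation=cv2.INTER_CUBIC),alpha=1.3,beta=10)
    def line(P,col): cv2.polylines(im,[np.int32((proj(n[:-1],P)+.5)*s)],False,col,1)
    for R,z in prof: line(np.c_[b[0]+R*np.cos(t),b[1]+R*np.sin(t),0*t+z],(0,255,0))
    for sx in(-1,1):
        for e in (-.0025,.0025):
            line(W(rest,[(sx*.0105+e,-.045,.027),(sx*.0105+e,.045,.027)]),(0,255,0))
            line(W(box,[(sx*.0105+e,-.06,.027),(sx*.0105+e,.06,.027)]),(0,255,0))
    q=lambda a,c,z:[(a,c,z),(a,-c,z),(-a,-c,z),(-a,c,z),(a,c,z)]
    line(W(rest,q(.035,.0475,.006)),(0,255,0)); line(W(box,q(.065,.068,.068)),(0,255,0)); line(W(box,q(.065,.068,0)),(0,0,255)); 
    ims[n]=im
g=lambda n,x,y,w,h:ims[n][y*s:(y+h)*s,x*s:(x+w)*s]
top=np.hstack([g("top0",150,195,85,75),g("top0",305,210,60,75),g("top0",400,210,55,75)])
sd=np.hstack([g("side0",245,165,85,75),g("side0",305,250,60,75),g("side0",355,285,55,75)])
cv2.imwrite("pics/c.png",np.vstack([top,sd]))
```

```text
bottle [ 0.4203 -0.2933  0.    ] [[ 2.4 -1.4]
 [-0.6 -0.8]
 [-0.6  0.2]]
(array([ 0.4208, -0.2907,  0.0966]), np.float64(1.3718952542039347))
```

View pics/c.png

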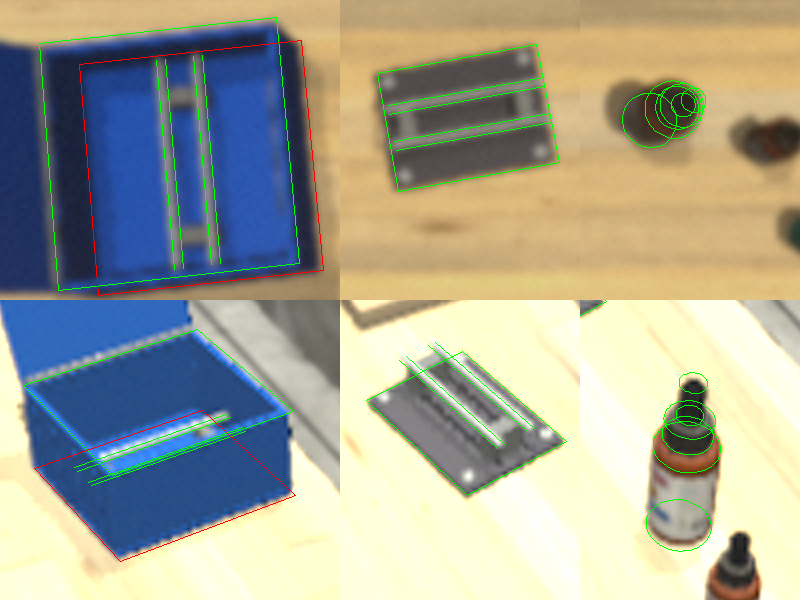

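```bash
cat > go.py <<'E'
import sys
from geo import *
from scipy.spatial.transform import Rotation as Ro
np.set_printoptions(suppress=True,precision=3)
def now():
    s=arm.state(); q=s["orientation"]; return s,np.array(s["position"]),Ro.from_quat([q[1],q[2],q[3],q[0]])
def target(g,az,dip):  # tool z: azimuth az, dip below horizontal (deg; 90 = down, >90 past vertical); closing axis ~ horizontal at az+90
    a,b=np.radians([az,dip]); z=np.array([np.cos(a)*np.cos(b),np.sin(a)*np.cos(b),-np.sin(b)])
    y=np.array([-np.sin(a),np.cos(a),0]); return np.array(g)+arm.grasp_offset*z,np.c_[np.cross(y,z),y,z]
def rel(g,az,dip):
    s,p,R=now(); best=None; t,M=target(g,az,dip)
    for k in(1,-1):
        rv=np.degrees((R.inv()*Ro.from_matrix(M@np.diag([k,k,1]))).as_rotvec())
        if best is None or np.linalg.norm(rv)<np.linalg.norm(best): best=rv
    sh=R.inv().apply(t-p)*1e3
    print("shift",sh.round(1),"turn",best.round(1),"|",np.linalg.norm(sh).round(),np.linalg.norm(best).round(),"t",round(s["time"],2),"q",s["qpos"],"tcp",p,"grasp",p-arm.grasp_offset*R.as_matrix()[:,2],"F",s["wrist_force"])
    return best
E
python3 - <<'E'
from go import *
print("small",tri((395,344),(453,243))[0],"teal",tri((376.5,369),(461,268))[0],"red")
for g,a,d in [((.45,.15,.33),-20,90),((.41,-.2,.25),-45,60),((.35,-.2,.08),-50,30)]: rel(g,a,d)
E
```

```text
small [ 0.406 -0.357  0.069] teal [ 0.354 -0.378  0.054] red
shift [-404.5 -327.   -97.5] turn [-0.1  0.   6.9] | 529.0 7.0 t 0.1 q [ 1.323  0.32   1.566 -0.     1.257 -0.02 ] tcp [0.13  0.56  0.213] grasp [0.13  0.56  0.232] F [-0.684 -0.467  0.623]
shift [-452.5 -681.8  -19.4] turn [  8.3 -29.2  31.2] | 819.0 44.0 t 0.1 q [ 1.323  0.32   1.566 -0.     1.257 -0.02 ] tcp [0.13  0.56  0.213] grasp [0.13  0.56  0.232] F [-0.684 -0.467  0.623]
shift [-399.1 -699.9  143.7] turn [ 19.2 -57.8  33.5] | 818.0 70.0 t 0.1 q [ 1.323  0.32   1.566 -0.     1.257 -0.02 ] tcp [0.13  0.56  0.213] grasp [0.13  0.56  0.232] F [-0.684 -0.467  0.623]
```

Request:
{"op": "arm_command", "data": {"targets": [[[0.45,-404,-327,-97,0,0,7],[0.45,-404,-327,-97,0,0,7],[0.45,-404,-327,-97,0,0,7],[0.45,-404,-327,-97,0,0,7],[0.45,-404,-327,-97,0,0,7],[0.45,-404,-327,-97,0,0,7],[0.45,-404,-327,-97,0,0,7],[0.45,-404,-327,-97,0,0,7]]]}}

```text
time: 0.77
position: [0.3319, 0.2999, 0.2753]
orientation: [-0.0, 0.174, 0.985, -0.0]
wrist_force: [0.6, 0.3, 0.4]
finger_gap: 0.0508
finger_force: 0.0
```

Run:
```python
from go import *
rel((.38,-.19,.2),-45,60)
rel((.42,-.292,.04),-50,30)
print(arm.state()["finger_gap"])
```

```text
shift [-221.5 -447.8   91.6] turn [  6.5 -29.5  24.4] | 508.0 39.0 t 0.77 q [ 0.709  0.079  1.721  0.     1.342 -0.512] tcp [0.332 0.3   0.275] grasp [0.332 0.3   0.294] F [0.627 0.252 0.426]
shift [-299.6 -534.   244.8] turn [ 15.7 -58.6  27.2] | 659.0 66.0 t 0.77 q [ 0.709  0.079  1.721  0.     1.342 -0.512] tcp [0.332 0.3   0.275] grasp [0.332 0.3   0.294] F [0.627 0.252 0.426]
0.050758918275171296
```

Request:
{"op": "arm_command", "data": {"targets": [[[0.45,-222,-448,60,6,-30,24],[0.45,-222,-448,60,6,-30,24],[0.45,-222,-448,60,6,-30,24],[0.45,-222,-448,60,6,-30,24],[0.45,-222,-448,60,6,-30,24],[0.45,-222,-448,60,6,-30,24],[0.45,-222,-448,60,6,-30,24],[0.45,-222,-448,60,6,-30,24]]]}}

```text
time: 1.43
position: [0.367, -0.0278, 0.2346]
orientation: [0.244, 0.364, 0.894, -0.095]
wrist_force: [1.4, 0.1, 0.3]
finger_gap: 0.0499
finger_force: 0.0
```

Run:
```python
from go import *
d=np.array([np.cos(np.radians(-50))*.866,np.sin(np.radians(-50))*.866,-.5])
rel(np.array([.42,-.292,.04])-.1*d,-50,30)
rel((.42,-.292,.04),-50,30)
```

```text
shift [ -54.2 -146.4  208.9] turn [  4.4 -29.6   3.8] | 261.0 30.0 t 1.43 q [ 0.305 -0.185  2.188 -0.576  0.946 -0.193] tcp [ 0.367 -0.028  0.235] grasp [ 0.36  -0.021  0.251] F [1.405 0.114 0.252]
shift [-103.3 -155.4  295.6] turn [  4.4 -29.6   3.8] | 350.0 30.0 t 1.43 q [ 0.305 -0.185  2.188 -0.576  0.946 -0.193] tcp [ 0.367 -0.028  0.235] grasp [ 0.36  -0.021  0.251] F [1.405 0.114 0.252]
```

Request:
{"op": "arm_command", "data": {"targets": [[[0.45,-54,-146,209,4.4,-29.6,3.8],[0.45,-54,-146,209,4.4,-29.6,3.8],[0.45,-54,-146,209,4.4,-29.6,3.8],[0.45,-54,-146,209,4.4,-29.6,3.8],[0.45,-54,-146,209,4.4,-29.6,3.8],[0.45,-54,-146,209,4.4,-29.6,3.8],[0.45,-54,-146,209,4.4,-29.6,3.8],[0.45,-54,-146,209,4.4,-29.6,3.8]]]}}

```text
time: 2.1
position: [0.3293, -0.1123, 0.1855]
orientation: [0.44, 0.373, 0.787, -0.217]
wrist_force: [0.1, 0.2, -0.2]
finger_gap: 0.0501
finger_force: 0.0
```

Run:
```python
from go import *
rel((.42,-.292,.04),-50,30)
from show import *
for n in("side","top"): cv2.imwrite(f"pics/{n}1.png",eyes.capture(n)[:,:,::-1])
cv2.imwrite("pics/d.png",np.hstack([crop("side1",310,260,100,140,4),crop("top1",370,190,100,140,4)]))
```

```text
shift [ 22.4 -39.6 262.9] turn [-1.4 -1.3  0.1] | 267.0 2.0 t 2.1 q [ 0.58  -0.001  2.613 -1.344  1.063  0.941] tcp [ 0.329 -0.112  0.186] grasp [ 0.319 -0.1    0.195] F [ 0.057  0.191 -0.181]
```

View pics/d.png

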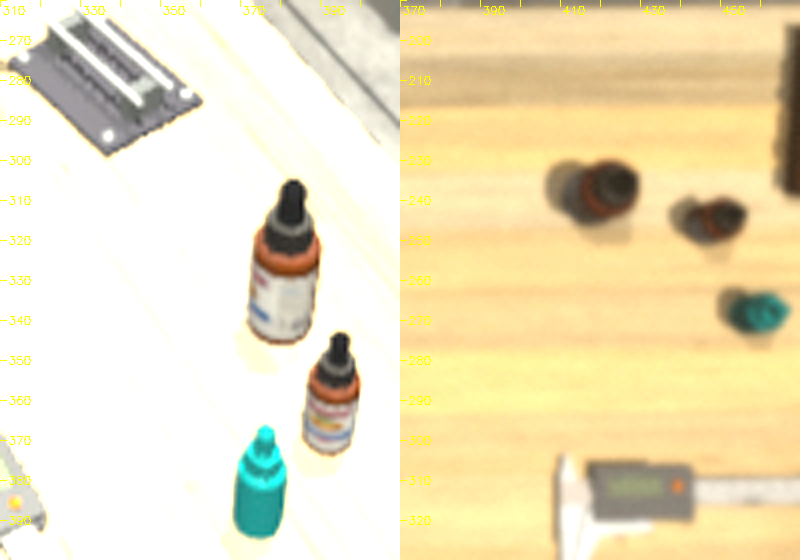

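```bash
cat > kin.py <<'E'
import numpy as np
from scipy.optimize import least_squares
from scipy.spatial.transform import Rotation as Ro
z=lambda a:Ro.from_euler("z",a); y=lambda a:Ro.from_euler("y",a)
LO=np.array([-3.11,-.84,.21,-1.34,.05,-2.56]);HI=np.array([3.11,2.01,2.61,4.49,2.63,2.56])
P=None
def fk(q,P):
    x0,y0,z0,a,e,b,d,s6=P
    R4=z(q[3])*y(q[4])*z(q[5]+s6)
    w=z(q[0]).apply(np.array([x0,y0,z0])+y(q[1]).apply([0,0,a]+y(q[2]).apply([e,0,b]+R4.apply([0,0,d]))))
    return w,z(q[0])*y(q[1])*y(q[2])*R4
D=[([1.32301,.3202,1.56556,0,1.25742,-.02001],[.12974,.5597,.21322],[-.0001,.11364,.99352,-.00079]),
([.709,.079,1.721,0,1.342,-.512],[.3319,.2999,.2753],[0,.174,.985,0]),
([.305,-.185,2.188,-.576,.946,-.193],[.367,-.0278,.2346],[.244,.364,.894,-.095]),
([.58,-.001,2.613,-1.344,1.063,.941],[.3293,-.1123,.1855],[.44,.373,.787,-.217])]
def res(P):
    r=[]
    for q,p,o in D:
        w,R=fk(q,P); r+=list((w-p)*1e3)+list(np.degrees((R.inv()*Ro.from_quat([o[1],o[2],o[3],o[0]])).as_rotvec())*3)
    return np.array(r)
best=min((least_squares(res,[0,0,.3,.4,e,.4,.2,s]) for s in(0,1.57,-1.57,3.14) for e in (0,.05)),key=lambda r:r.cost)
P=best.x
def ik(p,M,q0):
    T=Ro.from_matrix(M) ; 
    f=lambda q:np.r_[(fk(q,P)[0]-p)*10,(fk(q,P)[1].inv()*T).as_rotvec()]
    out=None
    for s in q0:
        r=least_squares(f,np.clip(s,LO+.03,HI-.03),bounds=(LO+.02,HI-.02))
        if out is None or r.cost<out.cost: out=r
        if r.cost<1e-7: break
    return out.x,np.sqrt(out.cost)
E
python3 - <<'E'
from kin import *; np.set_printoptions(suppress=True,precision=3)
print(P,best.cost); print(res(P).round(1))
from go import target
S=[[-.6,.3,2.2,0,.9,1.4],[-.6,.3,2.2,0,.9,-1.4],[-.2,.3,1.8,0,1.6,1],[-.2,.3,1.8,1,1.6,-1],[-.2,.3,1.8,3,1,1],[-.2,.3,1.8,3,1,-1]]
for nm,g in (("grasp",[.42,-.292,.04]),("lay",[.423,-.104,.046]),("up",[.42,-.2,.15])):
  for az in ([-35,-50,-65,-80,120,145] if nm!="lay" else [-80.2,99.8]):
    for dip in ([30,45,60,75] if nm=="grasp" else [105,120,135]):
      p,M=target(g,az,dip)
      l=[]
      for k in(1,-1):
        q,c=ik(p,M@np.diag([k,k,1]),S)
        if c<1e-3:l.append(q)
      print(nm,az,dip,*l)
E
```

```text
[0.    0.012 0.14  0.592 0.025 0.417 0.336 1.57 ] 0.13111103634493868
[ 0.   0.1 -0.1  0.  -0.   0.1 -0.1 -0.1 -0.1 -0.1 -0.   0.1  0.1 -0.
  0.2  0.1  0.1 -0.2 -0.1  0.  -0.  -0.1 -0.1  0.1]
grasp -35 30
grasp -35 45 [-0.645  0.425  2.553  3.1    0.622  1.581] [-0.645  0.425  2.553  3.1    0.622 -1.561]
grasp -35 60 [-0.639  0.331  2.356  2.942  0.07   1.746] [-0.639  0.331  2.356  2.942  0.07  -1.396]
grasp -35 75 [-0.634  0.348  2.158  0.016  0.374 -1.607] [-0.634  0.348  2.158  0.016  0.374  1.534]
grasp -50 30
grasp -50 45 [-0.449  0.43   2.522  3.668  0.617  1.437] [-0.449  0.43   2.522  3.668  0.617 -1.705]
grasp -50 60
grasp -50 75 [-0.584  0.352  2.15  -0.193  0.394 -1.113] [-0.584  0.352  2.15  -0.193  0.394  2.028]
grasp -65 30 [-0.179  0.646  2.554  4.071  1.081  1.625] [-0.179  0.646  2.554  4.071  1.081 -1.516]
grasp -65 45 [-0.301  0.448  2.439  4.218  0.637  1.252] [-0.301  0.448  2.439  4.218  0.637 -1.889]
grasp -65 60
grasp -65 75 [-0.54   0.363  2.129 -0.338  0.453 -0.686] [-0.54   0.363  2.129 -0.338  0.453  2.455]
grasp -80 30
grasp -80 45
grasp -80 60 [-0.361  
[... 2414 characters left out ...]
.596  0.31   1.835  0.202  1.188  2.278]
up -80 120 [-0.692  0.421  1.75   0.335  1.396 -0.997] [-0.692  0.421  1.75   0.335  1.396  2.145]
up -80 135 [-0.76   0.543  1.679  0.433  1.595 -1.078] [-0.76   0.543  1.679  0.433  1.595  2.063]
up 120 105 [-0.357  0.138  2.076 -0.247  0.739  2.429] [-0.357  0.138  2.076 -0.247  0.739 -0.712]
up 120 120 [-0.215  0.102  2.225 -0.748  0.574 -0.149]
up 120 135
up 145 105 [-0.439  0.114  2.106 -0.072  0.665  1.794] [-0.439  0.114  2.106 -0.072  0.665 -1.348]
up 145 120 [-0.397  0.045  2.291 -0.356  0.31   2.098] [-0.397  0.045  2.291 -0.356  0.31  -1.044]
up 145 135 [-0.34   0.051  2.485  4.015  0.249 -2.234] [-0.34   0.051  2.485  4.015  0.249  0.907]
```

Run:
```python
from geo import *
# infer (x0,z0) of concrete upper edge: top image row 42 at col 300; side through (345,185),(600,425)
for row in(42,77,97):
  for side in ([(345,140),(560,400)],[(345,225),(560,455)]):
    def f(v):
        x,z,a,b,c=v; return np.r_[proj("top",[x,a,z])[0]-(300,row),proj("side",[x,b,z])[0]-side[0],proj("side",[x,c,z])[0]-side[1]]
    r=least_squares(f,[.8,-.2,0,.3,-.1]); print(row,side,r.x.round(2),r.cost.round(1))
```

```text
42 [(345, 140), (560, 400)] [ 1.46 -0.96  0.01  2.   -0.24] 482.0
42 [(345, 225), (560, 455)] [ 3.06 -3.73  0.09  4.46  0.14] 1.6
77 [(345, 140), (560, 400)] [ 1.04 -0.46 -0.01  1.17 -0.4 ] 482.0
77 [(345, 225), (560, 455)] [ 1.54 -1.47  0.02  1.81 -0.32] 1.6
97 [(345, 140), (560, 400)] [ 0.89 -0.27 -0.01  0.86 -0.46] 482.0
97 [(345, 225), (560, 455)] [ 1.18 -0.94  0.01  1.19 -0.43] 1.6
```

Run:
```python
from kin import *; np.set_printoptions(suppress=True,precision=2)
from go import target
from station import arm
q=np.array(arm.state()["qpos"])
# candidate inward plan: waypoint, pregrasp, grasp, lift, lay
d=lambda az,dip:np.array([np.cos(np.radians(az))*np.cos(np.radians(dip)),np.sin(np.radians(az))*np.cos(np.radians(dip)),-np.sin(np.radians(dip))])
for k in(1,-1):
  S=[[-.3,.3,1.8,0,1.2,k*1.5],[-.6,.9,1.4,0,1.8,k*1.5],[-.1,.3,2,-.4,.6,k*.8]]
  print(k)
  B=np.array([.42,-.292,.04])
  for nm,g,az,dip in [("up",[.40,-.2,.2],145,85),("pre",B-.12*d(145,30),145,30),("grasp",B,145,30),("lift",B+[0,0,.08],145,30),("mid",[.42,-.2,.12],125,65),("mid2",[.423,-.104,.1],99.8,120),("lay",[.423,-.104,.046],99.8,120)]:
    p,M=target(g,az,dip); qq,c=ik(p,M@np.diag([k,k,1]),S); print(nm,qq,c.round(5)); S=[qq]+S
```

```text
1
up [-0.496  0.188  1.837  0.011  1.202  1.681] 0.0
pre [-0.622  1.045  0.907 -0.012  2.236  1.558] 0.0
grasp [-0.623  0.95   1.315 -0.012  1.924  1.561] 0.0
lift [-0.623  0.861  1.283 -0.012  2.045  1.559] 0.0
mid [-0.577  0.458  1.737  0.162  1.358  1.887] 0.0
mid2 [-0.278  0.14   2.235 -0.058  0.51   2.54 ] 0.32845
lay [-0.292  0.241  2.313 -0.025  0.322  2.54 ] 0.33179
-1
up [-0.496  0.188  1.837  0.011  1.202 -1.46 ] 0.0
pre [-0.622  1.045  0.907 -0.012  2.236 -1.583] 0.0
grasp [-0.623  0.95   1.315 -0.012  1.924 -1.581] 0.0
lift [-0.623  0.861  1.283 -0.012  2.045 -1.582] 0.0
mid [-0.577  0.458  1.737  0.162  1.358 -1.255] 0.0
mid2 [ 0.102  0.262  2.19  -0.76   0.81   0.501] 0.0
lay [ 0.102  0.364  2.249 -0.887  0.699  0.675] 0.0
```

```bash
cat > plan.py <<'E'
from go import *
import kin
d=lambda az,dip:np.array([np.cos(np.radians(az))*np.cos(np.radians(dip)),np.sin(np.radians(az))*np.cos(np.radians(dip)),-np.sin(np.radians(dip))])
def seq(pts,k=None,show=True):
    """pts: (name,g,az,dip). k None: nearest rotation. prints relative move to first and path IK"""
    s,p,R=now(); q=np.array(s["qpos"]); 
    for i,(nm,g,az,dip) in enumerate(pts):
        t,M=target(g,az,dip)
        kk=k
        if kk is None:
            kk=min((1,-1),key=lambda u:np.linalg.norm((R.inv()*Ro.from_matrix(M@np.diag([u,u,1]))).as_rotvec()))
        M=M@np.diag([kk,kk,1]); T=Ro.from_matrix(M)
        rv=np.degrees((R.inv()*T).as_rotvec()); sh=R.inv().apply(t-p)*1e3
        # follow straight path
        bad=0
        for u in np.linspace(0,1,8)[1:]:
            q,c=kin.ik(p+u*(t-p),(R*Ro.from_rotvec(np.radians(rv)*u)).as_matrix(),[q]); bad=max(bad,c)
        print(nm,"k",kk,"shift",sh.round(1),"turn",rv.round(1),"| mm",np.linalg.norm(sh).round(),"deg",np.linalg.norm(rv).round(),"q",q,"bad",bad.round(4))
        p,R=t,T
    print("t",round(s["time"],2),"F",s["wrist_force"],"gap",s["finger_gap"],"q",s["qpos"])
B=np.array([.42,-.292,.045])
rest=np.array([.4229,-.104,.1712]); box=np.array([.4332,.2148,1.6736])
E
python3 - <<'E'
from plan import *
L=np.array([.4217,-.097,.047])
for k in(1,-1):
    seq([("up",[.36,-.18,.24],145,95),("up2",[.45,-.28,.24],145,60),("pre",B-.12*d(145,25),145,25),("grasp",B,145,25),("lift",B+[0,0,.09],145,25),("mid",[.42,-.2,.16],125,65),("mid2",L+[0,0,.09],99.8,115),("lay",L,99.8,115)],k)
E
```

```text
up k 1 shift [-67.9 -16.3  43.9] turn [ 74.8  13.5 148. ] | mm 82.0 deg 166.0 q [-0.484 -0.006  1.953 -0.012  1.109  1.704] bad 0.0
up2 k 1 shift [119.8  30.3   8. ] turn [  0. -35.   0.] | mm 124.0 deg 35.0 q [-0.586  0.52   1.33   0.013  1.815  1.596] bad 0.0
pre k 1 shift [140.2  27.   76. ] turn [ -0. -35.   0.] | mm 162.0 deg 35.0 q [-0.622  1.104  0.843 -0.013  2.329  1.557] bad 0.0
grasp k 1 shift [  0.  -0. 120.] turn [0. 0. 0.] | mm 120.0 deg 0.0 q [-0.623  0.989  1.277 -0.012  2.01   1.561] bad 0.0
lift k 1 shift [-81.6   0.  -38. ] turn [0. 0. 0.] | mm 90.0 deg 0.0 q [-0.623  0.889  1.246 -0.013  2.141  1.559] bad 0.0
mid k 1 shift [-32.7 -78.1  32.4] turn [14.4 39.6 14.4] | mm 91.0 deg 45.0 q [-0.577  0.416  1.69   0.16   1.446  1.901] bad 0.0
mid2 k 1 shift [-52.1 -57.1  49.7] turn [ 0.  49.2 26. ] | mm 92.0 deg 56.0 q [-0.262  0.094  2.155 -0.04   0.678  2.54 ] bad 0.2858
lay k 1 shift [-38.    0.   81.6] turn [0. 0. 0.] | mm 90.0 deg 0.0 q [-0.28   0.246  2.289  0.005  0.382  2.54 ] bad 0.2882
t 2.2 F [ 0.728  0.721 -0.289] gap 0.050394503497979797 q [ 0.574 -0.004  2.
[... 449 characters left out ...]
20.] turn [0. 0. 0.] | mm 120.0 deg 0.0 q [-0.623  0.989  1.277 -0.012  2.01  -1.581] bad 0.0
lift k -1 shift [ 81.6  -0.  -38. ] turn [0. 0. 0.] | mm 90.0 deg 0.0 q [-0.623  0.889  1.246 -0.013  2.141 -1.583] bad 0.0
mid k -1 shift [32.7 78.1 32.4] turn [-14.4 -39.6  14.4] | mm 91.0 deg 45.0 q [-0.577  0.416  1.69   0.16   1.446 -1.241] bad 0.0
mid2 k -1 shift [52.1 57.1 49.7] turn [ -0.  -49.2  26. ] | mm 92.0 deg 56.0 q [ 0.059  0.183  2.122 -0.58   0.873  0.275] bad 0.0
lay k -1 shift [38.  -0.  81.6] turn [0. 0. 0.] | mm 90.0 deg 0.0 q [ 0.059  0.338  2.233 -0.751  0.663  0.511] bad 0.0
t 2.2 F [ 0.728  0.721 -0.289] gap 0.050394503497979797 q [ 0.574 -0.004  2.613 -1.344  1.062  0.939]
```

Request:
{"op": "arm_command", "data": {"targets": [[[0.45,-68,-16,44,-9.6,53,-14],[0.45,-68,-16,44,-9.6,53,-14],[0.45,-68,-16,44,-9.6,53,-14],[0.45,-68,-16,44,-9.6,53,-14],[0.45,-68,-16,44,-9.6,53,-14],[0.45,-68,-16,44,-9.6,53,-14],[0.45,-68,-16,44,-9.6,53,-14],[0.45,-68,-16,44,-9.6,53,-14]]]}}

```text
time: 2.87
position: [0.3548, -0.1809, 0.2164]
orientation: [0.235, 0.373, 0.884, -0.156]
wrist_force: [-0.7, -0.0, -0.1]
finger_gap: 0.0505
finger_force: 0.0
```

Run:
```python
from plan import *
seq([("up2",[.44,-.28,.26],145,50),("pre",B-.12*d(145,25),145,25),("grasp",B,145,25)],-1)
```

```text
up2 k -1 shift [-115.5   -9.8   39.6] turn [ -5.2  71.4 -13.6] | mm 123.0 deg 73.0 q [-0.595  0.587  1.24   0.011  2.012 -1.553] bad 0.0
pre k -1 shift [-173.7  -21.3   60.3] turn [ 0. 25. -0.] | mm 185.0 deg 25.0 q [-0.622  1.104  0.843 -0.013  2.329 -1.584] bad 0.0
grasp k -1 shift [  0.   0. 120.] turn [0. 0. 0.] | mm 120.0 deg 0.0 q [-0.623  0.989  1.277 -0.012  2.01  -1.581] bad 0.0
t 2.87 F [-0.71  -0.008 -0.125] gap 0.0504712128396912 q [-0.161 -0.163  2.244 -0.622  0.749 -0.536]
```

Request:
{"op": "arm_command", "data": {"targets": [[[0.45,-115,-10,20,-5.2,71.4,-13.6],[0.45,-115,-10,20,-5.2,71.4,-13.6],[0.45,-115,-10,20,-5.2,71.4,-13.6],[0.45,-115,-10,20,-5.2,71.4,-13.6],[0.45,-115,-10,20,-5.2,71.4,-13.6],[0.45,-115,-10,20,-5.2,71.4,-13.6],[0.45,-115,-10,20,-5.2,71.4,-13.6],[0.45,-115,-10,20,-5.2,71.4,-13.6]]]}}

```text
time: 3.53
position: [0.4239, -0.2647, 0.262]
orientation: [-0.157, 0.327, 0.932, 0.019]
wrist_force: [-0.2, 0.6, -0.1]
finger_gap: 0.05
finger_force: 0.0
```

Run:
```python
from plan import *
seq([("pre",B-.12*d(145,25),145,25),("grasp",B,145,25)],-1)
print(now()[1])
```

```text
pre k -1 shift [-154.    -7.2  134.4] turn [-0.8 47.  -5. ] | mm 205.0 deg 47.0 q [-0.622  1.104  0.843 -0.013  2.329 -1.584] bad 0.0
grasp k -1 shift [  0.   0. 120.] turn [0. 0. 0.] | mm 120.0 deg 0.0 q [-0.623  0.989  1.277 -0.012  2.01  -1.581] bad 0.0
t 3.53 F [-0.247  0.629 -0.141] gap 0.05003625982233093 q [-0.56   0.35   1.441 -0.031  1.668 -1.453]
[ 0.424 -0.265  0.262]
```

Request:
{"op": "arm_command", "data": {"targets": [[[0.45,-154,-7,134,-0.8,47,-5],[0.45,-154,-7,134,-0.8,47,-5],[0.45,-154,-7,134,-0.8,47,-5],[0.45,-154,-7,134,-0.8,47,-5],[0.45,-154,-7,134,-0.8,47,-5],[0.45,-154,-7,134,-0.8,47,-5],[0.45,-154,-7,134,-0.8,47,-5],[0.45,-154,-7,134,-0.8,47,-5]]]}}

```text
time: 4.2
position: [0.4945, -0.3442, 0.08]
orientation: [-0.516, 0.254, 0.802, 0.162]
wrist_force: [-0.1, -0.7, -1.2]
finger_gap: 0.0501
finger_force: 0.0
```

Run:
```python
from plan import *
seq([("pre",B-.12*d(145,25),145,25),("grasp",B,145,25)],-1)
seq([("grasp",B,145,25)],-1)
print(now()[1])
from show import *
for n in("side","top"): cv2.imwrite(f"pics/{n}2.png",eyes.capture(n)[:,:,::-1])
cv2.imwrite("pics/e.png",np.hstack([crop("side2",340,240,100,140,4),crop("top2",370,160,100,140,4)]))
```

```text
pre k -1 shift [ 6.7  0.  -3.9] turn [-0.  -0.4 -0.1] | mm 8.0 deg 0.0 q [-0.622  1.104  0.843 -0.013  2.329 -1.584] bad 0.0
grasp k -1 shift [  0.   0. 120.] turn [0. 0. 0.] | mm 120.0 deg 0.0 q [-0.623  0.989  1.277 -0.012  2.01  -1.581] bad 0.0
t 4.2 F [-0.078 -0.684 -1.151] gap 0.05010191367789107 q [-0.622  1.115  0.844 -0.014  2.324 -1.583]
grasp k -1 shift [  5.8   0.  116.1] turn [-0.  -0.4 -0.1] | mm 116.0 deg 0.0 q [-0.623  0.989  1.277 -0.012  2.01  -1.581] bad 0.0
t 4.2 F [-0.078 -0.684 -1.151] gap 0.05010191367789107 q [-0.622  1.115  0.844 -0.014  2.324 -1.583]
[ 0.495 -0.344  0.08 ]
```

View pics/e.png

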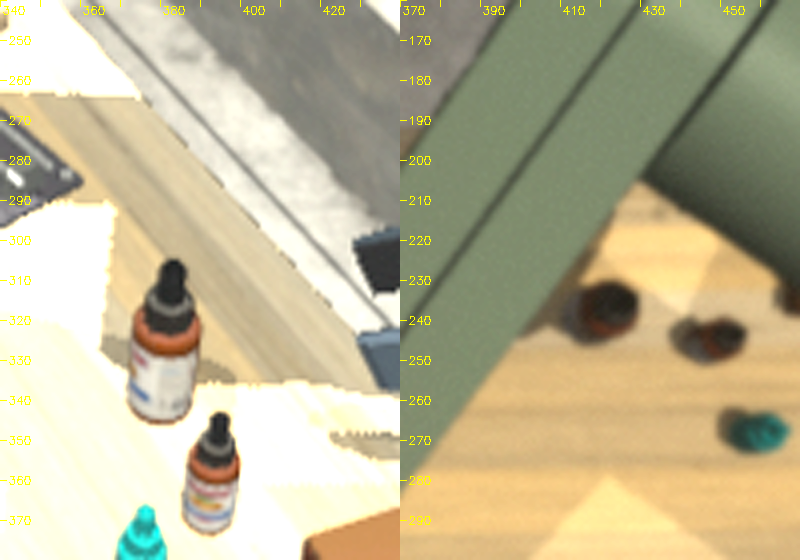

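Request:
{"op": "arm_command", "data": {"targets": [[[0.45,6,0,20,0,0,0],[0.45,6,0,40,0,0,0],[0.45,6,0,60,0,0,0],[0.45,6,0,80,0,0,0],[0.45,6,0,95,0,0,0],[0.45,6,0,108,0,0,0],[0.45,6,0,116,0,0,0],[0.45,6,0,116,0,0,0]]]}}

```text
time: 4.97
position: [0.4073, -0.2808, 0.0458]
orientation: [-0.51, 0.254, 0.806, 0.159]
wrist_force: [0.3, 0.4, 0.1]
finger_gap: 0.0502
finger_force: 0.0
```

Request:
{"op": "arm_command", "data": {"targets": [[[0.62,0,0,0,0,0,0],[0.7,0,0,0,0,0,0],[0.75,0,0,0,0,0,0],[0.8,0,0,0,0,0,0],[0.8,0,0,0,0,0,0],[0.8,0,0,0,0,0,0],[0.8,0,0,0,0,0,0],[0.8,0,0,0,0,0,0]]], "newtons": 12}}

```text
time: 5.63
position: [0.4083, -0.2811, 0.0437]
orientation: [-0.512, 0.253, 0.805, 0.159]
wrist_force: [2.3, -3.1, 4.3]
finger_gap: 0.0315
finger_force: 12.0
```

Run:
```python
from plan import *
L=np.array([.4217,-.097,.047])
_,p,R=now(); print(p,p-.0188*R.as_matrix()[:,2])
seq([("lift",B+[0,0,.09],145,25),("mid",[.42,-.2,.18],125,65),("mid2",L+[0,0,.09],99.8,115),("lay",L,99.8,115)],-1)
from show import *
for n in("side","top"): cv2.imwrite(f"pics/{n}3.png",eyes.capture(n)[:,:,::-1])
```

```text
[ 0.408 -0.281  0.044] [ 0.422 -0.291  0.052]
lift k -1 shift [ 76.   -2.5 -34.3] turn [-0.2  0.1 -0.1] | mm 83.0 deg 0.0 q [-0.623  0.889  1.246 -0.013  2.141 -1.583] bad 0.0
mid k -1 shift [50.8 78.1 24. ] turn [-14.4 -39.6  14.4] | mm 96.0 deg 45.0 q [-0.577  0.398  1.664  0.159  1.49  -1.233] bad 0.0
mid2 k -1 shift [43.7 57.1 67.8] turn [ -0.  -49.2  26. ] | mm 99.0 deg 56.0 q [ 0.059  0.183  2.122 -0.58   0.873  0.275] bad 0.0
lay k -1 shift [38.  -0.  81.6] turn [0. 0. 0.] | mm 90.0 deg 0.0 q [ 0.059  0.338  2.233 -0.751  0.663  0.511] bad 0.0
t 5.63 F [ 2.301 -3.075  4.266] gap 0.03145985613213668 q [-0.618  0.982  1.273 -0.012  2.019 -1.578]
```

Request:
{"op": "arm_command", "data": {"targets": [[[0.8,10,0,-4,0,0,0],[0.8,30,0,-14,0,0,0],[0.8,52,0,-24,0,0,0],[0.8,76,-2,-34,0,0,0],[0.8,100,10,-30,-3,-7,3],[0.8,115,30,-20,-6,-14,5],[0.8,125,50,-10,-8,-20,7],[0.8,127,60,-10,-9,-24,9]]]}}

```text
time: 6.4
position: [0.4051, -0.2038, 0.1642]
orientation: [-0.32, 0.383, 0.857, 0.125]
wrist_force: [-0.2, -0.6, -0.2]
finger_gap: 0.0319
finger_force: 12.0
```

Run:
```python
from plan import *
L=np.array([.4209,-.0922,.047])
seq([("mid",[.42,-.2,.18],125,65),("mid2",L+[0,0,.09],99.8,115),("lay",L,99.8,115)],-1)
s=arm.state(); print(s["finger_force"],s["position"])
```

```text
mid k -1 shift [-0.  14.6  1. ] turn [ -5.5 -15.1   5.4] | mm 15.0 deg 17.0 q [-0.577  0.398  1.664  0.159  1.49  -1.233] bad 0.0
mid2 k -1 shift [47.7 59.2 69.7] turn [ -0.  -49.2  26. ] | mm 103.0 deg 56.0 q [ 0.071  0.182  2.123 -0.578  0.878  0.285] bad 0.0
lay k -1 shift [38.  -0.  81.6] turn [0. 0. 0.] | mm 90.0 deg 0.0 q [ 0.071  0.338  2.234 -0.748  0.667  0.519] bad 0.0
t 6.4 F [-0.168 -0.643 -0.165] gap 0.03190255617980991 q [-0.589  0.551  1.526  0.134  1.755 -1.341]
11.994102877797559 [ 0.405 -0.204  0.164]
```

Run:
```python
from plan import *
L=np.array([.4209,-.0922,.047])
seq([("mid2",L+[0,0,.09],99.8,115)],-1)
```

```text
mid2 k -1 shift [22.7 84.  73.7] turn [ -6.4 -62.8  33.9] | mm 114.0 deg 72.0 q [ 0.071  0.182  2.123 -0.578  0.878  0.285] bad 0.0
t 6.4 F [-0.168 -0.643 -0.165] gap 0.03190255617980991 q [-0.589  0.551  1.526  0.134  1.755 -1.341]
```

Request:
{"op": "arm_command", "data": {"targets": [[[0.8,23,84,60,-6.4,-62.8,33.9],[0.8,23,84,60,-6.4,-62.8,33.9],[0.8,23,84,60,-6.4,-62.8,33.9],[0.8,23,84,60,-6.4,-62.8,33.9],[0.8,23,84,60,-6.4,-62.8,33.9],[0.8,23,84,60,-6.4,-62.8,33.9],[0.8,23,84,60,-6.4,-62.8,33.9],[0.8,23,84,60,-6.4,-62.8,33.9]]]}}

```text
time: 7.07
position: [0.4277, -0.1077, 0.1296]
orientation: [0.062, 0.595, 0.797, -0.085]
wrist_force: [-0.6, -0.6, -2.1]
finger_gap: 0.0316
finger_force: 12.0
```

Run:
```python
from plan import *
L=np.array([.4209,-.0922,.047])
seq([("mid2",L+[0,0,.03],99.8,115)],-1)
```

```text
mid2 k -1 shift [22.7  1.2 66.5] turn [ -1.4 -13.2   7.1] | mm 70.0 deg 15.0 q [ 0.071  0.281  2.201 -0.678  0.735  0.428] bad 0.0
t 7.07 F [-0.604 -0.606 -2.095] gap 0.03164381419085538 q [-0.113  0.181  2.015 -0.262  0.94  -0.246]
```

Request:
{"op": "arm_command", "data": {"targets": [[[0.8,6,0,15,-0.7,-6.6,3.5],[0.8,14,1,35,-1.4,-13.2,7.1],[0.8,18,1,50,-1.4,-13.2,7.1],[0.8,21,1,60,-1.4,-13.2,7.1],[0.8,23,1,66,-1.4,-13.2,7.1],[0.8,23,1,66,-1.4,-13.2,7.1],[0.8,23,1,66,-1.4,-13.2,7.1],[0.8,23,1,66,-1.4,-13.2,7.1]]]}}

```text
time: 7.73
position: [0.4233, -0.1003, 0.0606]
orientation: [0.164, 0.628, 0.748, -0.139]
wrist_force: [0.1, -0.0, -1.2]
finger_gap: 0.0319
finger_force: 12.0
```

Run:
```python
from plan import *
L=np.array([.4209,-.0922,.047])
seq([("lay",L,99.8,115)],-1)
s,p,R=now(); print(p,p-.0188*R.as_matrix()[:,2],R.as_matrix())
from show import *
for n in("side","top"): cv2.imwrite(f"pics/{n}4.png",eyes.capture(n)[:,:,::-1])
cv2.imwrite("pics/f.png",np.hstack([crop("side4",295,210,100,110,4),crop("top4",290,190,100,110,4)]))
```

```text
lay k -1 shift [13.3 -0.9 27.7] turn [-0.1 -0.2  0.1] | mm 31.0 deg 0.0 q [ 0.071  0.338  2.234 -0.748  0.667  0.519] bad 0.0
t 7.73 F [ 0.102 -0.032 -1.239] gap 0.0318835003948315 q [ 0.067  0.28   2.196 -0.669  0.737  0.413]
[ 0.423 -0.1    0.061] [ 0.422 -0.093  0.078] [[-0.157  0.985  0.07 ]
 [ 0.894  0.172 -0.413]
 [-0.419 -0.002 -0.908]]
```

View pics/f.png

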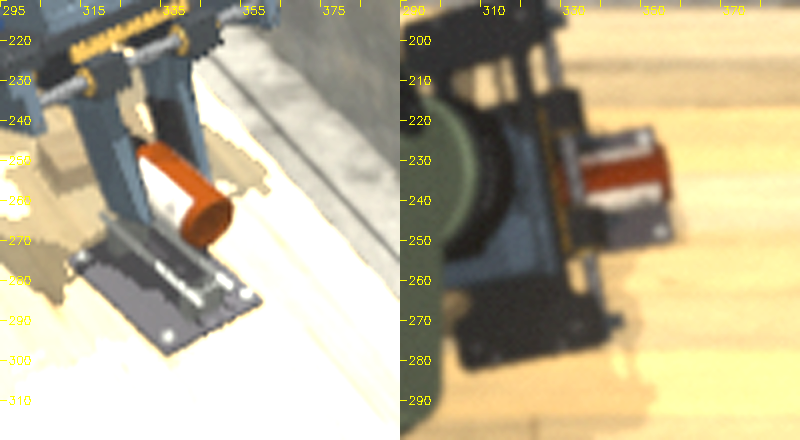

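Run:
```python
from plan import *
f=np.array([.422+.0089,-.093-.0512,.078])
for dz in(-.01,0,.01): print(dz,proj("side",f+[0,0,dz]),proj("top",f+[0,0,dz]))
print(tri((348,265.5),(357,233.7)))
for z in(.078,.073): print(z, W(rest,[(0,-.0395,z)]),proj("top",W(rest,[(0,-.0395,z)])))
```

```text
-0.01 [[348.048 268.887]] [[356.171 232.201]]
0 [[348.152 265.383]] [[356.597 231.646]]
0.01 [[348.258 261.834]] [[357.031 231.079]]
(array([ 0.428, -0.146,  0.08 ]), np.float64(0.7835622350594917))
0.078 [[ 0.43  -0.143  0.078]] [[356.021 232.233]]
0.073 [[ 0.43  -0.143  0.073]] [[355.81  232.509]]
```

Request:
{"op": "arm_command", "data": {"targets": [[[0.8,4,0,8,0,0,0],[0.8,8,0,17,0,0,0],[0.8,11,-1,23,0,0,0],[0.8,13,-1,27,0,0,0],[0.8,13.5,-1,28.5,0,0,0],[0.8,13.5,-1,28.5,0,0,0],[0.8,13.5,-1,28.5,0,0,0],[0.8,13.5,-1,28.5,0,0,0]]]}}

```text
time: 8.5
position: [0.4214, -0.0997, 0.0284]
orientation: [0.163, 0.628, 0.748, -0.139]
wrist_force: [1.2, -0.2, -2.2]
finger_gap: 0.0318
finger_force: 12.0
```

Run:
```python
from plan import *
L=np.array([.4209,-.0922,.042])
seq([("lay",L,99.8,115)],-1)
s,p,R=now(); print(p-.0188*R.as_matrix()[:,2])
```

```text
lay k -1 shift [1.1 0.8 3.3] turn [-0.1 -0.2  0.2] | mm 4.0 deg 0.0 q [ 0.071  0.347  2.239 -0.761  0.656  0.536] bad 0.0
t 8.5 F [ 1.151 -0.158 -2.241] gap 0.031834880338398035 q [ 0.069  0.339  2.235 -0.744  0.664  0.511]
[ 0.42  -0.092  0.045]
```

Lower slowly the last few mm.

Request:
{"op": "arm_command", "data": {"targets": [[[0.8,0.3,0,0.7,0,0,0],[0.8,0.5,0,1.3,0,0,0],[0.8,0.8,0,1.8,0,0,0],[0.8,0.9,0,2.2,0,0,0],[0.8,1,0,2.6,0,0,0],[0.8,1.1,0,3,0,0,0],[0.8,1.1,0,3,0,0,0],[0.8,1.1,0,3,0,0,0]]]}}

```text
time: 9.17
position: [0.4227, -0.1, 0.026]
orientation: [0.164, 0.627, 0.748, -0.139]
wrist_force: [2.1, 1.6, 6.1]
finger_gap: 0.0321
finger_force: 12.0
```

Request:
{"op": "arm_command", "data": {"targets": [[[0.64,0,0,0,0,0,0],[0.62,0,0,0,0,0,0],[0.59,0,0,0,0,0,0],[0.55,0,0,0,0,0,0],[0.5,0,0,0,0,0,0],[0.45,0,0,0,0,0,0],[0.42,0,0,0,0,0,0],[0.42,0,0,0,0,0,0]]]}}

```text
time: 9.83
position: [0.4207, -0.1001, 0.0248]
orientation: [0.163, 0.628, 0.748, -0.14]
wrist_force: [0.9, -0.3, -0.5]
finger_gap: 0.0528
finger_force: 0.0
```

Run:
```python
from plan import *
s,p,R=now(); print(p-.0188*R.as_matrix()[:,2],s["wrist_force"],s["finger_gap"],s["finger_force"])
from show import *
for n in("side","top"): cv2.imwrite(f"pics/{n}5.png",eyes.capture(n)[:,:,::-1])
cv2.imwrite("pics/g.png",np.hstack([crop("side5",295,210,100,110,4),crop("top5",290,190,100,110,4)]))
g=p-.0188*R.as_matrix()[:,2]
# next: retreat along tool -z, then upright above bottle, closing axis along rest x
seq([("back",g+[0,0,.06]-.03*d(99.8,115),99.8,115),("over",[.421,-.105,.12],99.8,90),("down",[.421,-.105,.043],99.8,90)],-1)
```

```text
[ 0.419 -0.092  0.042] [ 0.891 -0.252 -0.535] 0.052806677762019326 0.0
back k -1 shift [-25.1  -0.5 -84.4] turn [-0.2 -0.2  0.2] | mm 88.0 deg 0.0 q [ 0.103  0.191  2.138 -0.584  0.87   0.328] bad 0.0
over k -1 shift [-11.3  -0.6  17.2] turn [-0. 25. -0.] | mm 21.0 deg 25.0 q [-0.271  0.213  2.038  0.     0.891 -0.442] bad 0.0
down k -1 shift [-0. -0. 77.] turn [0. 0. 0.] | mm 77.0 deg 0.0 q [-0.271  0.33   2.133  0.     0.679 -0.442] bad 0.0
t 9.93 F [-0.53   0.435  0.185] gap 0.0527942029061672 q [ 0.068  0.346  2.239 -0.752  0.657  0.522]
```

View pics/g.png

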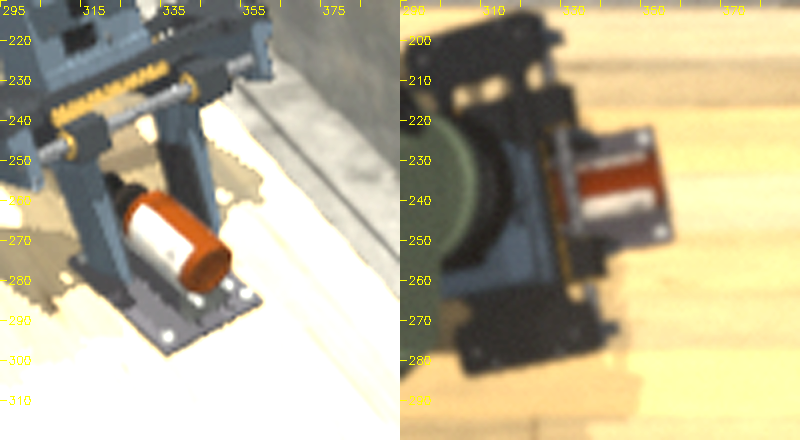

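Run:
```python
from plan import *
G=np.array([.4235,-.1105,.041])
for az in(5.9,185.9):
    u=d(az,0)[:2]; c=box[:2]-.018*u  # grasp 33 mm from foot -> 18 mm behind centre
    print(az,c)
    seq([("regrasp",G,99.8,90),("lift",G+[0,0,.12],99.8,90),("m1",[.43,.05,.2],(az+99.8)/2,90),("over",[*c,.16],az,90),("in",[*c,.043],az,90)],-1)
# lid angle from image: front corners in top view; fit angle
from scipy.optimize import minimize_scalar
def lidpts(th,l=.13):
    return W(box,[(.064-l*np.cos(th),s*.068,.068+l*np.sin(th)) for s in(-1,1)])
for th in(1.8,1.9,2,2.1,2.2): print(th,proj("top",lidpts(th)).round(1).tolist(),proj("side",lidpts(th)).round(1).tolist())
```

```text
5.9 [0.415 0.213]
regrasp k -1 shift [-8.6  0.8  6.9] turn [-0.2 24.8  0.2] | mm 11.0 deg 25.0 q [-0.282  0.338  2.127 -0.     0.677 -0.452] bad 0.0
lift k -1 shift [   0.    0. -120.] turn [0. 0. 0.] | mm 120.0 deg 0.0 q [-0.282  0.169  1.97  -0.     1.002 -0.452] bad 0.0
m1 k -1 shift [157.1  33.7 -39. ] turn [-0.  0. 47.] | mm 165.0 deg 47.0 q [0.089 0.122 1.917 0.    1.102 0.738] bad 0.0
over k -1 shift [ 121.  -110.1   40. ] turn [-0.  0. 47.] | mm 168.0 deg 47.0 q [0.449 0.214 1.913 0.    1.014 1.917] bad 0.0
in k -1 shift [ -0.   0. 117.] turn [0. 0. 0.] | mm 117.0 deg 0.0 q [ 0.449  0.369  2.062 -0.     0.711  1.917] bad 0.0
t 9.93 F [-0.53   0.435  0.185] gap 0.0527942029061672 q [ 0.068  0.346  2.239 -0.752  0.657  0.522]
185.9 [0.451 0.217]
regrasp k -1 shift [-8.6  0.8  6.9] turn [-0.2 24.8  0.2] | mm 11.0 deg 25.0 q [-0.282  0.338  2.127 -0.     0.677 -0.452] bad 0.0
lift k -1 shift [   0.    0. -120.] turn [0. 0. 0.] | mm 120.0 deg 0.0 q [-0.282  0.169  1.97  -0.     1.002 -0.452] bad 0.0
m1 k -1 shift [157.1  33.7 -39. ] turn [  0.   0. -43.] | mm 165.0 deg 43.0 q [ 0.089  0.122  1.917  0.     1.102 -0.833] bad 0.0
over k -1 shift [ 83.8 145.6  40. ] turn [  0.    0.  -43.1] | mm 173.0 deg 43.0 q [ 0.425  0.264  1.843  0.     1.035 -1.249] bad 0.0
in k -1 shift [ -0.   0. 117.] turn [0. 0. 0.] | mm 117.0 deg 0.0 q [ 0.425  0.41   1.986 -0.     0.746 -1.249] bad 0.0
t 9.93 F [-0.53   0.435  0.185] gap 0.0527942029061672 q [ 0.068  0.346  2.239 -0.752  0.657  0.522]
1.8 [[121.1, 195.0], [126.1, 266.0]] [[286.1, 126.6], [240.2, 139.2]]
1.9 [[115.3, 196.1], [120.2, 266.9]] [[284.0, 126.3], [238.4, 138.7]]
2 [[110.1, 197.3], [114.9, 267.7]] [[282.0, 126.4], [236.8, 138.7]]
2.1 [[105.5, 198.6], [110.2, 268.5]] [[280.2, 126.9], [235.3, 139.2]]
2.2 [[101.6, 199.9], [106.2, 269.3]] [[278.6, 127.9], [234.0, 140.1]]
```

Request:
{"op": "arm_command", "data": {"targets": [[[0.42,-1,0,1,0,4,0],[0.42,-3,0.3,2,0,9,0],[0.42,-5,0.5,4,0,14,0],[0.42,-7,0.6,5,-0.1,19,0.1],[0.42,-8,0.8,6,-0.2,23,0.2],[0.42,-8.6,0.8,7,-0.2,24.8,0.2],[0.42,-8.6,0.8,7,-0.2,24.8,0.2],[0.42,-8.6,0.8,7,-0.2,24.8,0.2]]]}}

```text
time: 10.6
position: [0.4234, -0.1111, 0.022]
orientation: [-0.0, 0.645, 0.764, -0.0]
wrist_force: [0.5, -0.6, 0.3]
finger_gap: 0.0527
finger_force: 0.0
```

Run:
```python
from plan import *
G=np.array([.4235,-.1105,.041])
seq([("regrasp",G,99.8,90)],-1)
s,p,R=now(); print(p,s["finger_force"])
```

```text
regrasp k -1 shift [ 0.6  0.2 -0.2] turn [-0.1  0.  -0.1] | mm 1.0 deg 0.0 q [-0.282  0.338  2.127 -0.     0.677 -0.452] bad 0.0
t 10.6 F [ 0.507 -0.558  0.324] gap 0.05265128370771324 q [-0.282  0.338  2.127 -0.001  0.677 -0.451]
[ 0.423 -0.111  0.022] 0.0
```

Request:
{"op": "arm_command", "data": {"targets": [[[0.42,0,0,0,0,0,0],[0.42,0,0,0,0,0,0],[0.42,0,0,0,0,0,0],[0.42,0,0,0,0,0,0],[0.55,0,0,0,0,0,0],[0.62,0,0,0,0,0,0],[0.7,0,0,0,0,0,0],[0.8,0,0,0,0,0,0]]]}}

```text
time: 11.27
position: [0.4248, -0.1105, 0.0225]
orientation: [0.001, 0.644, 0.765, 0.001]
wrist_force: [1.7, 0.4, -0.3]
finger_gap: 0.0319
finger_force: 12.0
```

Request:
{"op": "arm_command", "data": {"targets": [[[0.8,0,0,0,0,0,0],[0.8,0,0,0,0,0,0],[0.8,0,0,-5,0,0,0],[0.8,0,0,-20,0,0,0],[0.8,0,0,-45,0,0,0],[0.8,0,0,-75,0,0,0],[0.8,0,0,-105,0,0,0],[0.8,0,0,-120,0,0,0]]]}}

```text
time: 11.93
position: [0.424, -0.1109, 0.1452]
orientation: [0.001, 0.644, 0.765, 0.0]
wrist_force: [0.9, -0.7, -0.1]
finger_gap: 0.0317
finger_force: 12.0
```

Run:
```python
from plan import *
u=d(185.9,0)[:2]; c=box[:2]-.018*u
seq([("m1",[.43,.05,.2],142.85,90),("over",[*c,.17],185.9,90)],-1)
s=arm.state(); print(s["finger_force"],s["finger_gap"])
```

```text
m1 k -1 shift [157.5  33.4 -36.1] turn [  0.1   0.1 -43. ] | mm 165.0 deg 43.0 q [ 0.089  0.122  1.917 -0.     1.102 -0.833] bad 0.0
over k -1 shift [ 83.8 145.6  30. ] turn [  0.    0.  -43.1] | mm 171.0 deg 43.0 q [ 0.425  0.254  1.828 -0.     1.059 -1.249] bad 0.0
t 11.93 F [ 0.856 -0.683 -0.059] gap 0.03170962950875187 q [-0.282  0.166  1.966 -0.     1.008 -0.453]
11.9979527592659 0.03170962950875187
```

Request:
{"op": "arm_command", "data": {"targets": [[[0.8,20,4,-6,0,0,-6],[0.8,40,8,-12,0,0,-12],[0.8,60,13,-18,0,0,-18],[0.8,80,17,-24,0,0,-24],[0.8,100,21,-28,0,0,-30],[0.8,120,25,-32,0,0,-36],[0.8,140,30,-35,0,0,-40],[0.8,157,33,-36,0,0,-43]]]}}

```text
time: 12.6
position: [0.4286, 0.0506, 0.1785]
orientation: [-0.001, 0.317, 0.948, -0.0]
wrist_force: [0.8, 0.1, -0.6]
finger_gap: 0.0318
finger_force: 12.0
```

Run:
```python
from plan import *
u=d(185.9,0)[:2]; c=box[:2]-.018*u
seq([("over",[*c,.17],185.9,90)],-1)
```

```text
over k -1 shift [ 81.9 146.2  27.2] turn [ -0.   -0.1 -42.9] | mm 170.0 deg 43.0 q [ 0.425  0.254  1.828  0.     1.059 -1.249] bad 0.0
t 12.6 F [ 0.818  0.134 -0.575] gap 0.03177307447373605 q [ 0.091  0.123  1.923 -0.     1.096 -0.834]
```

Request:
{"op": "arm_command", "data": {"targets": [[[0.8,10,18,3,0,0,-6],[0.8,20,36,6,0,0,-12],[0.8,30,54,9,0,0,-18],[0.8,40,72,12,0,0,-24],[0.8,51,91,16,0,0,-30],[0.8,64,115,21,0,0,-36],[0.8,75,135,25,0,0,-41],[0.8,82,146,27,0,0,-43]]]}}

```text
time: 13.27
position: [0.4517, 0.217, 0.1505]
orientation: [-0.001, -0.053, 0.999, -0.0]
wrist_force: [0.5, 0.1, -0.2]
finger_gap: 0.0322
finger_force: 12.0
```

Run:
```python
from plan import *
for n in("side","top"): cv2.imwrite(f"pics/{n}6.png",eyes.capture(n)[:,:,::-1])
u=d(185.9,0)[:2]; c=box[:2]-.018*u
seq([("over",[*c,.09],185.9,90)],-1)
s,p,R=now();print(p)
```

```text
over k -1 shift [ 0.4  0.3 79.4] turn [-0.  -0.1 -0. ] | mm 79.0 deg 0.0 q [ 0.425  0.345  1.935 -0.     0.862 -1.249] bad 0.0
t 13.37 F [ 1.066 -0.506 -0.437] gap 0.03137397672138614 q [ 0.424  0.257  1.826  0.     1.061 -1.25 ]
[0.452 0.216 0.151]
```

Request:
{"op": "arm_command", "data": {"targets": [[[0.8,0,0,15,0,0,0],[0.8,0.4,0.3,35,0,0,0],[0.8,0.4,0.3,55,0,0,0],[0.8,0.4,0.3,72,0,0,0],[0.8,0.4,0.3,84,0,0,0],[0.8,0.4,0.3,92,0,0,0],[0.8,0.4,0.3,96,0,0,0],[0.8,0.4,0.3,96,0,0,0]]]}}

```text
time: 14.03
position: [0.4515, 0.2151, 0.0549]
orientation: [-0.001, -0.05, 0.999, -0.0]
wrist_force: [-0.2, 0.7, -0.6]
finger_gap: 0.0322
finger_force: 12.0
```

Run:
```python
from plan import *
for n in("side","top"): cv2.imwrite(f"pics/{n}7.png",eyes.capture(n)[:,:,::-1])
u=d(185.9,0)[:2]; c=box[:2]-.018*u
seq([("in",[*c,.043],185.9,90)],-1)
s,p,R=now();print(p,s["torque"])
```

```text
in k -1 shift [ 1.2  1.  31.7] turn [ 0.   0.  -0.1] | mm 32.0 deg 0.0 q [ 0.425  0.41   1.986 -0.     0.746 -1.249] bad 0.0
t 14.13 F [-0.078  0.212 -1.259] gap 0.03164051545518645 q [ 0.422  0.366  1.951  0.     0.824 -1.25 ]
[0.452 0.216 0.056] [-0.073  0.047  0.025]
```

Request:
{"op": "arm_command", "data": {"targets": [[[0.8,0.5,0.5,6,0,0,0],[0.8,1,1,13,0,0,0],[0.8,1,1,19,0,0,0],[0.8,1,1,24,0,0,0],[0.8,1,1,27,0,0,0],[0.8,1,1,28,0,0,0],[0.8,1,1,28,0,0,0],[0.8,1,1,28,0,0,0]]]}}

```text
time: 14.8
position: [0.451, 0.2169, 0.0273]
orientation: [-0.0, -0.051, 0.999, 0.0]
wrist_force: [0.3, -0.7, -1.4]
finger_gap: 0.0319
finger_force: 12.0
```

Request:
{"op": "arm_command", "data": {"targets": [[[0.8,0,0,0.8,0,0,0],[0.8,0,0,1.6,0,0,0],[0.8,0,0,2.3,0,0,0],[0.8,0,0,3,0,0,0],[0.8,0,0,3.6,0,0,0],[0.8,0,0,4,0,0,0],[0.8,0,0,4,0,0,0],[0.8,0,0,4,0,0,0]]]}}

```text
time: 15.47
position: [0.4509, 0.2169, 0.0233]
orientation: [-0.0, -0.051, 0.999, 0.0]
wrist_force: [0.0, -0.2, -0.9]
finger_gap: 0.0324
finger_force: 12.0
```

Request:
{"op": "arm_command", "data": {"targets": [[[0.8,0,0,0.4,0,0,0],[0.8,0,0,0.8,0,0,0],[0.8,0,0,1.2,0,0,0],[0.8,0,0,1.5,0,0,0],[0.8,0,0,1.8,0,0,0],[0.8,0,0,2,0,0,0],[0.8,0,0,2,0,0,0],[0.8,0,0,2,0,0,0]]]}}

```text
time: 16.13
position: [0.4512, 0.2176, 0.0224]
orientation: [0.001, -0.05, 0.999, 0.001]
wrist_force: [-2.9, 0.2, 7.6]
finger_gap: 0.0319
finger_force: 12.0
```

Request:
{"op": "arm_command", "data": {"targets": [[[0.64,0,0,-0.5,0,0,0],[0.62,0,0,-0.5,0,0,0],[0.59,0,0,-0.5,0,0,0],[0.55,0,0,-0.5,0,0,0],[0.5,0,0,-0.5,0,0,0],[0.45,0,0,-0.5,0,0,0],[0.45,0,0,-0.5,0,0,0],[0.45,0,0,-0.5,0,0,0]]]}}

```text
time: 16.8
position: [0.4508, 0.2168, 0.0217]
orientation: [-0.0, -0.051, 0.999, 0.0]
wrist_force: [0.1, 0.5, 0.5]
finger_gap: 0.0501
finger_force: 0.0
```

Request:
{"op": "arm_command", "data": {"targets": [[[0.45,0,0,-10,0,0,0],[0.45,0,0,-25,0,0,0],[0.45,0,0,-50,0,0,0],[0.45,0,0,-85,0,0,0],[0.45,0,0,-120,0,0,0],[0.45,0,0,-160,0,0,0],[0.45,0,0,-195,0,0,0],[0.45,0,0,-220,0,0,0]]]}}

```text
time: 17.47
position: [0.4515, 0.2171, 0.2463]
orientation: [0.002, -0.051, 0.999, 0.001]
wrist_force: [0.2, 1.2, 0.7]
finger_gap: 0.0502
finger_force: 0.0
```

Run:
```python
from plan import *
for n in("side","top"): cv2.imwrite(f"pics/{n}8.png",eyes.capture(n)[:,:,::-1])
print(now()[1],arm.state()["finger_force"])
# colour statistics: brown/orange pixels in box region, side and top
for n,(x0,y0,w,h) in (("side",(245,165,85,75)),("top",(150,195,85,75))):
    im=cv2.imread(f"pics/{n}8.png")[y0:y0+h,x0:x0+w]; H=cv2.cvtColor(im,cv2.COLOR_BGR2HSV)
    m=(H[...,0]<20)&(H[...,1]>120)&(H[...,2]>40); yy,xx=np.nonzero(m)
    if len(xx): print(n,len(xx),xx.mean()+x0,yy.mean()+y0,xx.min()+x0,xx.max()+x0,yy.min()+y0,yy.max()+y0)
b=lambda y,z=.042:W(box,[(0,y,z)])
for y in(-.051,0,.007,.051): print(y,proj("side",b(y)),proj("top",b(y)))
```

```text
[0.453 0.218 0.248] 0.0
side 78 288.55128205128204 193.53846153846155 281 302 187 202
top 142 207.94366197183098 223.98591549295776 174 234 206 256
-0.051 [[300.578 191.617]] [[192.929 211.728]]
0 [[284.458 197.211]] [[194.869 234.114]]
0.007 [[282.203 197.993]] [[195.136 237.205]]
0.051 [[267.783 202.997]] [[196.828 256.73 ]]
```

```bash
cat > lid.py <<'E'
from plan import *
def tcp(xb,z,yb=0): return W(box,[(xb,yb,z)])[0]
def shifts(pts):
    s,p,R=now(); M=target([0,0,0],185.9,90)[1]; M=M@np.diag([-1,-1,1])
    print("turn",np.degrees((R.inv()*Ro.from_matrix(M)).as_rotvec()).round(1),"tcp",p,"F",s["wrist_force"],"t",s["time"])
    q=np.array(s["qpos"])
    for n,xb,z in pts:
        t=tcp(xb,z); q,c=kin.ik(t,M,[q]); print(n,R.inv().apply(t-p).round(4)*1e3,q.round(2),c.round(4))
def arc(th,r=.105,h=.0135):
    return .064-r*np.cos(th)+.004*np.sin(th)+h, .068+r*np.sin(th)+.004*np.cos(th)
E
python3 - <<'E'
from lid import *
pts=[("A",.175,.235),("B",.175,.15)]
for th in(2.1,2.0,1.9,1.8,1.7,1.57):
    x=.064-.13*np.cos(th)+.004+.0135; pts.append((th,x,.15))
for th in(1.4,1.2,1,.8,.6,.4,.25,.15): pts.append((th,*arc(th)))
pts.append(("press",.064-.12,.074))
shifts(pts)
# lid angle now? yellow tab centroid in top view vs model
im=cv2.imread("pics/top8.png"); H=cv2.cvtColor(im,cv2.COLOR_BGR2HSV); m=(H[...,0]>18)&(H[...,0]<32)&(H[...,1]>180)&(H[...,2]>100); m[:, :90]=0;m[:,180:]=0; m[:190]=0;m[280:]=0; yy,xx=np.nonzero(m); print("tab",xx.mean(),yy.mean(),len(xx))
im=cv2.imread("pics/top0.png"); H=cv2.cvtColor(im,cv2.COLOR_BGR2HSV); m=(H[...,0]>18)&(H[...,0]<32)&(H[...,1]>180)&(H[...,2]>100); m[:, :90]=0;m[:,180:]=0; m[:190]=0;m[280:]=0; yy,xx=np.nonzero(m); print("tab0",xx.mean(),yy.mean(),len(xx))
E
```

```text
turn [ 0.2  0.6 -0.1] tcp [0.453 0.218 0.248] F [ 0.579  0.116 -0.57 ] t 17.5667
A [ 20.6 174.   13. ] [ 0.73  0.3   1.54 -0.    1.3  -0.94] 0.0
B [ 21.5 173.6  98. ] [ 0.73  0.36  1.68 -0.    1.11 -0.94] 0.0
2.1 [ 21.4 145.8  97.9] [ 0.69  0.33  1.71 -0.    1.09 -0.98] 0.0
2.0 [ 21.4 134.2  97.9] [ 0.67  0.32  1.73 -0.    1.09 -1.  ] 0.0
1.9 [ 21.4 122.2  97.8] [ 0.66  0.31  1.74  0.    1.08 -1.02] 0.0
1.8 [ 21.4 109.7  97.8] [ 0.64  0.3   1.76  0.    1.08 -1.04] 0.0
1.7 [21.4 96.9 97.7] [ 0.61  0.29  1.77 -0.    1.07 -1.06] 0.0
1.57 [21.3 80.  97.7] [ 0.59  0.28  1.79 -0.    1.07 -1.09] 0.0
1.4 [21.1 62.3 75.4] [ 0.55  0.25  1.78 -0.    1.12 -1.12] 0.0
1.2 [21.1 41.9 80.2] [ 0.52  0.24  1.8  -0.    1.1  -1.16] 0.0
1 [21.2 22.8 88.9] [ 0.48  0.24  1.83 -0.    1.07 -1.19] 0.0
0.8 [ 21.3   5.8 101.3] [ 0.45  0.24  1.87 -0.    1.04 -1.22] 0.0
0.6 [ 21.4  -8.4 116.7] [ 0.42  0.25  1.9  -0.    1.   -1.25] 0.0
0.4 [ 21.6 -19.2 134.7] [ 0.4   0.26  1.93 -0.    0.95 -1.27] 0.0
0.25 [ 21.7 -24.8 149.4] [ 0.39  0.28  1.95 -0.    0.91 -1.28] 0.0
0.15 [ 21.8 -27.3 159.6] [ 0.39  0.29  1.97  0.    0.88 -1.29] 0.0
press [ 21.9 -57.7 173.1] [ 0.32  0.3   2.   -0.    0.84 -1.35] 0.0
tab nan nan 0
tab0 119.41791044776119 232.681592039801 201<stdin>:9: RuntimeWarning: Mean of empty slice.
  ret = ret.dtype.type(ret / rcount)
```

Request:
{"op": "arm_command", "data": {"targets": [[[1,6,40,6,0,0.3,0],[1,10,80,8,0,0.6,0],[1,14,120,8,0,0.6,0],[1,18,160,8,0,0.6,0],[1,21,194,12,0,0.6,0],[1,21,194,45,0,0.6,0],[1,21,194,80,0,0.6,0],[1,21,194,98,0,0.6,0]]]}}

```text
time: 18.23
position: [0.4081, 0.4064, 0.14]
orientation: [-0.008, -0.052, 0.999, -0.003]
wrist_force: [1.5, -12.0, 3.0]
finger_gap: 0.0007
finger_force: 0.0
```

Run:
```python
from lid import *
im=eyes.capture("side"); cv2.imwrite("pics/side9.png",im[:,:,::-1]); cv2.imwrite("pics/top9.png",eyes.capture("top")[:,:,::-1])
pts=[]
for th in(2.2,2.0,1.8,1.57): pts.append((th,.064-.13*np.cos(th)+.0175,.15))
for th in(1.4,1.2,1,.8,.6,.4,.25,.15): pts.append((th,*arc(th)))
pts.append(("press",.064-.12,.074))
shifts(pts)
print(arm.state()["finger_gap"])
for f in("side0","side9","top0","top9"):
    H=cv2.cvtColor(cv2.imread(f"pics/{f}.png"),cv2.COLOR_BGR2HSV); m=(H[...,0]>18)&(H[...,0]<32)&(H[...,1]>180)&(H[...,2]>100)
    n=np.zeros_like(m); 
    if f[0]=="s": n[110:210,235:320]=1
    else: n[190:280,90:230]=1
    yy,xx=np.nonzero(m&n); print(f,xx.mean(),yy.mean(),len(xx))
```

```text
turn [-0.4 -1.  -0. ] tcp [0.408 0.405 0.14 ] F [-0.252 -3.451 -0.549] t 18.3333
2.2 [ -5.4 -34.  -10.1] [ 0.71  0.34  1.7  -0.    1.1  -0.97] 0.0
2.0 [ -5.4 -56.4 -10. ] [ 0.67  0.32  1.73 -0.    1.09 -1.  ] 0.0
1.8 [ -5.5 -81.   -9.8] [ 0.64  0.3   1.76 -0.    1.08 -1.04] 0.0
1.57 [  -5.5 -110.6   -9.6] [ 0.59  0.28  1.79 -0.    1.07 -1.09] 0.0
1.4 [  -5.1 -128.6  -31.7] [ 0.55  0.25  1.78 -0.    1.12 -1.12] 0.0
1.2 [  -5.2 -149.   -26.7] [ 0.52  0.24  1.8  -0.    1.1  -1.16] 0.0
1 [  -5.4 -167.9  -17.8] [ 0.48  0.24  1.83 -0.    1.07 -1.19] 0.0
0.8 [  -5.6 -184.8   -5.3] [ 0.45  0.24  1.87 -0.    1.04 -1.22] 0.0
0.6 [  -5.9 -198.8   10.3] [ 0.42  0.25  1.9  -0.    1.   -1.25] 0.0
0.4 [  -6.2 -209.4   28.4] [ 0.4   0.26  1.93 -0.    0.95 -1.27] 0.0
0.25 [  -6.5 -214.9   43.2] [ 0.39  0.28  1.95 -0.    0.91 -1.28] 0.0
0.15 [  -6.7 -217.3   53.4] [ 0.39  0.29  1.97 -0.    0.88 -1.29] 0.0
press [  -6.9 -247.5   67.2] [ 0.32  0.3   2.   -0.    0.84 -1.35] 0.0
0.0007399458792164903
side0 262.0 135.5 26
side9 260.6333333333333 135.43333333333334 30
top0 119.41791044776119 232.681592039801 201
top9 118.45185185185186 233.05185185185186 135
```

Request:
{"op": "arm_command", "data": {"targets": [[[1,-2,-18,-5,-0.4,-1,0],[1,-4,-34,-10,-0.4,-1,0],[1,-5,-46,-10,-0.4,-1,0],[1,-5,-58,-10,-0.4,-1,0],[1,-5,-71,-10,-0.4,-1,0],[1,-5,-84,-10,-0.4,-1,0],[1,-5,-97,-10,-0.4,-1,0],[1,-5,-108,-10,-0.4,-1,0]]]}}

```text
time: 19.0
position: [0.4264, 0.2994, 0.1538]
orientation: [0.003, -0.05, 0.999, 0.004]
wrist_force: [-0.3, 0.5, -0.2]
finger_gap: 0.0006
finger_force: 0.4
```

Run:
```python
from lid import *
pts=[]
for th in(1.57,1.5,1.4,1.3,1.2,1.1,1,.9,.8,.7,.6): pts.append((th,*arc(th)))
shifts(pts)
```

```text
turn [ 0.4  0.4 -0.1] tcp [0.426 0.299 0.154] F [-0.316  0.47  -0.224] t 19.0
1.57 [  1.8  -3.3 -19.3] [ 0.59  0.26  1.76  0.    1.12 -1.09] 0.0
1.5 [  1.8 -10.6 -19.3] [ 0.57  0.26  1.77 -0.    1.12 -1.1 ] 0.0
1.4 [  1.7 -21.1 -18.5] [ 0.55  0.25  1.78 -0.    1.12 -1.12] 0.0
1.3 [  1.7 -31.5 -16.7] [ 0.54  0.24  1.79 -0.    1.11 -1.14] 0.0
1.2 [  1.7 -41.6 -13.8] [ 0.52  0.24  1.8  -0.    1.1  -1.16] 0.0
1.1 [  1.8 -51.3 -10. ] [ 0.5   0.24  1.82 -0.    1.09 -1.17] 0.0
1 [  1.8 -60.7  -5.2] [ 0.48  0.24  1.83  0.    1.07 -1.19] 0.0
0.9 [  1.8 -69.5   0.5] [ 0.47  0.24  1.85  0.    1.06 -1.21] 0.0
0.8 [  1.8 -77.7   7.1] [ 0.45  0.24  1.87  0.    1.04 -1.22] 0.0
0.7 [  1.9 -85.2  14.5] [ 0.44  0.24  1.88 -0.    1.02 -1.24] 0.0
0.6 [  1.9 -91.9  22.5] [ 0.42  0.25  1.9  -0.    1.   -1.25] 0.0
```

Request:
{"op": "arm_command", "data": {"targets": [[[1,1,-8,-14,0.4,0.4,0],[1,2,-20,-18,0.4,0.4,0],[1,2,-31,-17,0.4,0.4,0],[1,2,-42,-14,0.4,0.4,0],[1,2,-51,-10,0.4,0.4,0],[1,2,-61,-5,0.4,0.4,0],[1,2,-70,0,0.4,0.4,0],[1,2,-76,6,0.4,0.4,0]]]}}

```text
time: 19.67
position: [0.432, 0.2238, 0.1464]
orientation: [-0.0, -0.05, 0.999, -0.0]
wrist_force: [-0.5, 1.6, 0.6]
finger_gap: 0.0002
finger_force: 0.6
```

Run:
```python
from lid import *
cv2.imwrite("pics/side10.png",eyes.capture("side")[:,:,::-1])
pts=[]
for th in(.8,.7,.6,.5,.4,.3,.25,.2,.15): pts.append((th,*arc(th)))
for th in(.3,.25,.2,.15,.1): pts.append((th,*arc(th,.118,0)))
shifts(pts)
```

```text
turn [-0.1 -0.2 -0.1] tcp [0.431 0.223 0.145] F [-0.785 -0.282 -0.512] t 19.7167
0.8 [-1.1 -0.9 -0.9] [ 0.45  0.24  1.87 -0.    1.04 -1.22] 0.0
0.7 [-1.2 -8.4  6.5] [ 0.44  0.24  1.88 -0.    1.02 -1.24] 0.0
0.6 [ -1.2 -15.   14.6] [ 0.42  0.25  1.9  -0.    1.   -1.25] 0.0
0.5 [ -1.3 -20.8  23.3] [ 0.41  0.25  1.92 -0.    0.97 -1.26] 0.0
0.4 [ -1.3 -25.7  32.6] [ 0.4   0.26  1.93  0.    0.95 -1.27] 0.0
0.3 [ -1.3 -29.7  42.4] [ 0.39  0.27  1.95 -0.    0.92 -1.28] 0.0
0.25 [ -1.4 -31.3  47.4] [ 0.39  0.28  1.95 -0.    0.91 -1.28] 0.0
0.2 [ -1.4 -32.7  52.4] [ 0.39  0.28  1.96 -0.    0.9  -1.29] 0.0
0.15 [ -1.4 -33.8  57.6] [ 0.39  0.29  1.97 -0.    0.88 -1.29] 0.0
0.3 [ -1.4 -55.6  38.6] [ 0.34  0.26  1.96 -0.    0.93 -1.33] 0.0
0.25 [ -1.4 -57.4  44.2] [ 0.34  0.26  1.97 -0.    0.91 -1.34] 0.0
0.2 [ -1.4 -58.9  49.9] [ 0.33  0.27  1.97 -0.    0.9  -1.34] 0.0
0.15 [ -1.5 -60.1  55.7] [ 0.33  0.28  1.98 -0.    0.88 -1.34] 0.0
0.1 [ -1.5 -61.1  61.5] [ 0.33  0.28  1.99 -0.    0.87 -1.34] 0.0
```

View pics/side10.png

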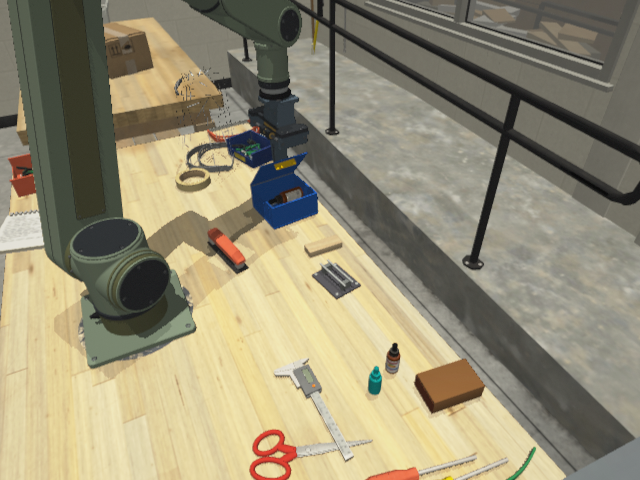

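Request:
{"op": "arm_command", "data": {"targets": [[[1,-1,-8,6,0,0,0],[1,-1,-16,14,0,0,0],[1,-1,-24,22,0,0,0],[1,-1,-34,30,0,0,0],[1,-1,-46,36,0,0,0],[1,-1,-55,41,0,0,0],[1,-1,-58,47,0,0,0],[1,-1,-59,50,0,0,0]]]}}

```text
time: 20.38
position: [0.4389, 0.1652, 0.0964]
orientation: [-0.001, -0.05, 0.999, -0.0]
wrist_force: [0.5, -0.7, 1.6]
finger_gap: 0.0004
finger_force: 0.6
```

Run:
```python
from lid import *
shifts([(th,*arc(th,.12,0)) for th in(.2,.15,.1,.05,0)])
```

```text
turn [-0.  -0.1 -0.2] tcp [0.439 0.165 0.096] F [ 0.538 -0.716  1.554] t 20.3833
0.2 [ 0.5 -2.9  0.7] [ 0.33  0.27  1.97 -0.    0.9  -1.34] 0.0
0.15 [ 0.5 -4.1  6.5] [ 0.33  0.28  1.98 -0.    0.88 -1.35] 0.0
0.1 [ 0.5 -5.  12.5] [ 0.33  0.28  1.99 -0.    0.87 -1.35] 0.0
0.05 [ 0.5 -5.7 18.4] [ 0.32  0.29  2.   -0.    0.85 -1.35] 0.0
0 [ 0.5 -6.  24.4] [ 0.32  0.3   2.01 -0.    0.84 -1.35] 0.0
```

Request:
{"op": "arm_command", "data": {"targets": [[[1,0,-3,3,0,0,0],[1,0,-4,6,0,0,0],[1,0,-5,8,0,0,0],[1,0,-5,9.5,0,0,0],[1,0,-5.5,11,0,0,0],[1,0,-5.5,12,0,0,0],[1,0,-5.5,13,0,0,0],[1,0,-5.5,13,0,0,0]]]}}

```text
time: 21.05
position: [0.4397, 0.161, 0.0844]
orientation: [0.0, -0.051, 0.999, 0.0]
wrist_force: [-0.4, -0.6, 2.9]
finger_gap: 0.0004
finger_force: 1.4
```

Request:
{"op": "arm_command", "data": {"targets": [[[1,0,0,0.7,0,0,0],[1,0,0,1.4,0,0,0],[1,0,0,2.1,0,0,0],[1,0,0,2.7,0,0,0],[1,0,0,3.3,0,0,0],[1,0,0,3.9,0,0,0],[1,0,0,4.5,0,0,0],[1,0,0,4.5,0,0,0]]]}}

```text
time: 21.72
position: [0.4398, 0.1606, 0.0799]
orientation: [0.0, -0.051, 0.999, -0.0]
wrist_force: [0.2, -2.3, 5.3]
finger_gap: 0.0005
finger_force: 1.7
```

Request:
{"op": "arm_command", "data": {"targets": [[[1,0,0,0.7,0,0,0],[1,0,0,1.4,0,0,0],[1,0,0,2.1,0,0,0],[1,0,0,2.8,0,0,0],[1,0,0,3.5,0,0,0],[1,0,0,4.2,0,0,0],[1,0,0,4.9,0,0,0],[1,0,0,4.9,0,0,0]]]}}

```text
time: 22.38
position: [0.4394, 0.161, 0.0745]
orientation: [-0.0, -0.051, 0.999, 0.0]
wrist_force: [0.4, 0.6, 0.1]
finger_gap: 0.0006
finger_force: 0.0
```

Request:
{"op": "arm_command", "data": {"targets": [[[1,0,0,0.6,0,0,0],[1,0,0,1.2,0,0,0],[1,0,0,1.8,0,0,0],[1,0,0,2.4,0,0,0],[1,0,0,3,0,0,0],[1,0,0,3,0,0,0],[1,0,0,3,0,0,0],[1,0,0,3,0,0,0]]]}}

```text
time: 23.05
position: [0.4397, 0.161, 0.0722]
orientation: [0.0, -0.051, 0.999, 0.0]
wrist_force: [-0.5, -1.0, 5.1]
finger_gap: 0.0005
finger_force: 2.8
```

Request:
{"op": "arm_command", "data": {"targets": [[[1,0,0,0.6,0,0,0],[1,0,0,1,0,0,0],[1,0,0,1,0,0,0],[1,0,0,-3,0,0,0],[1,0,0,-15,0,0,0],[1,0,0,-40,0,0,0],[1,0,0,-75,0,0,0],[1,0,-30,-105,0,0,0]]]}}

```text
time: 23.72
position: [0.4428, 0.1343, 0.1775]
orientation: [0.0, -0.053, 0.999, 0.001]
wrist_force: [1.4, 0.8, 0.7]
finger_gap: 0.0006
finger_force: 0.0
```

Request:
{"op": "arm_command", "data": {"targets": [[[1,0,-30,-20,0,0,0],[1,0,-60,-30,0,0,0],[1,0,-100,-30,0,0,0],[1,0,-140,-30,0,0,0],[1,0,-170,-30,0,0,0],[1,0,-190,-30,0,0,0],[1,0,-190,-30,0,0,0],[1,0,-190,-30,0,0,0]]]}}

```text
time: 24.38
position: [0.4617, -0.0579, 0.2058]
orientation: [-0.0, -0.049, 0.999, 0.001]
wrist_force: [-0.0, 0.5, -0.9]
finger_gap: 0.0006
finger_force: 0.0
```

Run:
```python
from lid import *
ims={n:eyes.capture(n)[:,:,::-1].copy() for n in("side","top")}
for n in ims:
    cv2.imwrite(f"pics/{n}11.png",ims[n]); 
    H=cv2.cvtColor(ims[n],cv2.COLOR_BGR2HSV); m=np.uint8((H[...,0]>100)&(H[...,0]<125)&(H[...,1]>120)&(H[...,2]>30))
    x0,y0,w,h=(235,110,100,130) if n=="side" else (100,185,140,100)
    yy,xx=np.nonzero(m[y0:y0+h,x0:x0+w]); print(n,"blue x",xx.min()+x0,xx.max()+x0,"y",yy.min()+y0,yy.max()+y0)
    for th in(0,.1,.4): print(th,"lid front",proj(n,lid:=W(box,[(.064-.13*np.cos(th),s*.068,.068+.13*np.sin(th)+.004) for s in(-1,1)])).round(1).tolist())
    print("hinge",proj(n,W(box,[(.066,s*.068,.072) for s in(-1,1)])).round(1).tolist())
print(arm.state()["position"])
```

```text
side blue x 235 317 y 131 228
0 lid front [[318.2, 191.2], [272.6, 207.3]]
0.1 lid front [[317.9, 186.9], [272.1, 202.9]]
0.4 lid front [[315.7, 172.9], [269.0, 188.4]]
hinge [[293.6, 170.5], [250.2, 184.5]]
top blue x 160 227 y 201 267
0 lid front [[218.7, 198.5], [224.4, 260.2]]
0.1 lid front [[217.1, 197.4], [222.9, 259.9]]
0.4 lid front [[208.5, 194.3], [214.4, 259.3]]
hinge [[158.2, 205.1], [163.1, 267.1]]
[ 0.462 -0.057  0.206]
```

Run:
```python
from lid import *
im=cv2.imread("pics/top11.png"); print(im[232,165:228:4].tolist())
s=cv2.imread("pics/side11.png"); s0=cv2.imread("pics/side0.png")
H=cv2.cvtColor(im,cv2.COLOR_BGR2HSV)[205:262,168:218]; print("nonblue in lid",((H[...,0]<95)|(H[...,0]>130)).sum(),"V std",H[...,2].std())
# side: column through lid front edge: x=296, rows
c=proj("side",W(box,[(-.066,0,.072)]))[0]; print(c); x=int(c[0]); print([(r,s[r,x].tolist(),s0[r,x].tolist()) for r in range(186,212,2)])
print("yellow",((cv2.cvtColor(s[120:240,235:325],cv2.COLOR_BGR2HSV)[...,0]-25.)**2<36).sum())
```

```text
[[135, 60, 25], [137, 61, 29], [137, 63, 29], [138, 62, 27], [138, 63, 27], [139, 63, 27], [141, 66, 29], [139, 62, 26], [139, 63, 26], [140, 63, 26], [140, 64, 27], [139, 65, 29], [140, 64, 26], [140, 64, 27], [90, 41, 20], [50, 29, 24]]
nonblue in lid 0 V std 3.2401332386376254
[295.94  199.083]
[(186, [207, 107, 42], [89, 50, 23]), (188, [207, 107, 41], [89, 49, 21]), (190, [207, 106, 41], [90, 49, 24]), (192, [207, 107, 41], [104, 56, 25]), (194, [207, 107, 41], [152, 104, 76]), (196, [207, 106, 42], [135, 143, 141]), (198, [191, 100, 40], [102, 108, 107]), (200, [90, 49, 25], [165, 88, 36]), (202, [96, 53, 26], [88, 48, 22]), (204, [103, 56, 26], [95, 49, 19]), (206, [103, 56, 26], [96, 52, 24]), (208, [104, 56, 24], [96, 51, 23]), (210, [103, 54, 22], [96, 51, 23])]
yellow 5927
```

The lid's front edge is at row 199 in the side view, where a shut lid should be (199.1). The top view shows an even blue lid, so it is shut.

```bash
python3 -c "
from station import arm
print(arm.finish_job())"
```

```text
the job is handed in; nothing more can be done
None
```

I laid the bottle on the bench rest and let go of it for over a second, then set it on the rods inside the box and snapped the lid shut; it held on its own in the last camera check. The job is handed in, but no verdict came back.

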